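# Tighten the slanted clamp screw of a test-bench fence with a large hex key

## Task

Take the L-shaped hex key from its blue rack, push its short arm fully home in the recess of the slanted screw on the white clamp block, and only then turn the screw clockwise until it stops hard. Then draw the key out, put it back in the rack as it was (short arm down in the well, long arm in the fork) and let go; leave the canister, the carton and the loose black hand knob where they are.

Things in the scene. Friction and masses are not known exactly. Their poses are not given: they have to be found in the camera images.
- key: L-shaped steel hex key, 17 mm across flats, 0.3 to 0.6 kg. Origin where the arms' centre lines cross. Long arm along its -x, 180 mm, red band at the end; short arm along its -z, 85 mm. Both arms have flats facing +y and -y (grasp there). Starts standing in the rack, long arm level, centre line 93 mm above the bench; mass centre 60 mm from the origin along the long arm
- key_tip (a point): centre of the end of the key's short arm, 85 mm from the key's origin; axes as the key's; the last 4 mm taper to 12 mm across
- socket (a point): centre of the mouth of the hex recess in the dark screw head (39 mm across); does not turn. +z points out along the screw axis, 30 deg from vertical, leaning to the clamp's low front; +x up the slope, +y across. Recess 18.2 mm across flats, 24 mm deep, flat floor (tip fully home 24 mm below the mouth). How its flats lie must be felt or seen; the key fits every 60 deg
- screw (a joint): angle of the screw, rad, growing clockwise (looking down into the recess). Starts loose at 0 to 0.3; 1.2 is the hard stop (tight). Friction 0.4 N m all the way; it stays where left. The key has about 0.15 rad of play either way in the recess. The value does not tell how the flats lie
- clamp: white clamp block on an aluminium foot 160 x 150 mm, fixed; origin under it on the bench. Socket mouth 111 mm up, 15 mm to its -x; the slope falls to its -x. Two black knobs behind, 130 mm high, 66 mm to +x and 35 mm to either side; a steel rod through it along y, 60 mm up, sticks out to 90 mm either side
- rack: blue key rack, fixed, foot 240 x 70 x 8 mm; origin on the bench below its middle. Square well, 28 mm inside, centre 70 mm to +x, floor 8 mm and rim 50 mm above the bench, walls 10 mm. Fork 70 mm to -x: seat 84.5 mm above the bench, 28 mm gap, prongs to 99 mm. The key stands with its short arm on the well floor, its long arm to the rack's -x in the fork
- canister: white sample can, 66 mm across, 120 mm tall, loose; origin under its centre. Leave alone.
- carton: cardboard box 100 x 120 x 90 mm, loose; origin under its centre. Leave alone.
- handknob: loose black hand knob, 48 mm across, 36 mm tall; origin under its centre. Leave alone.
- key_end (a point): centre of the end face of the key's long arm (red band), 180 mm from the key's origin; axes as the key's
There are look-alikes about, which are no part of the job. What is meant by the key is not purple, and is the smaller of those in its own colour.

How it is judged:
By the outcome, as a careful person would: the job done as asked, in the order asked, and still so for the second after the job is handed in, with the robot touching nothing.
It also fails if it takes over 72 s, if anything falls off the work surface, if the arm or the gripper's body presses on something with over 40 N, if the wrist force passes 120 N, or if a joint passes its speed limit or range.

## Robot

A 6-joint arm with a two-finger parallel gripper is mounted at the origin on the work surface. World frame = base frame: x ahead of the robot, y to its left, z up, the work surface at z = 0. Lengths are in m, angles in rad, forces in N, time in s.
With the tool pointing down it reaches from about 0.3 to 0.875 m from the base axis. Payload 6.4 kg.
Tool frame: the origin (TCP) lies midway between the tips of the shut fingers; the grasp point (between the pads) lies ctrl.grip_point_offset behind it (ctrl.grip_point_offset is the distance from the TCP to the grasp point, in m); z points along the fingers, y is the direction in which the jaws open and shut (so a half turn about z gives the same grasp; the last joint's range is limited). The gripper opens to 85 mm and grips with 20 to 120 N. Pads are 22 mm wide; open, the fingers measure 114 mm over their backs; the gripper's body (76 mm by 85 mm) begins 54 mm behind the grasp point. The pads swing forward as they close: fully open they stand 13 mm farther back than shut.
Start: joints at [-1.526, 0.181, 1.607, -0, 1.354, -0.206], TCP at [0.143, -0.557, 0.231] pointing down, gripper open.
Joint ranges: [-2.99, 2.99], [-0.89, 2.07], [0.3, 2.58], [-1.14, 4.28], [0, 2.63], [-3.12, 3.12]. Speed limits (rad/s): [2.57, 2.57, 3.01, 3.14, 3.14, 3.14].

## Interface

Orientations are given as a unit quaternion [w, x, y, z].
In Python, from bench import ctrl, viewer gives the robot as it stands.
- The arm moves only by the shell command python3 -m handwheel 'ROWS' [OPENING]. ROWS is JSON, a list of rows, each an object with "travel": the shift along the tool's x, y, z as a fraction of full scale, a list of three; "dr": the turn, a rotation vector about the tool's x, y, z as a fraction of full scale, a list of three. A call has 1 to 20 rows; each row shifts and turns the pose as measured when the row begins, along the tool's axes as they then stand; what a row does not reach is not made up. Full scale, the value 1, is 150 mm for a shift and 30 degrees for a turn. A row lasts 1/12 s, in which the tool goes at most 41.7 mm and 7.16 degrees, less where a joint would pass 70% of its speed; a pose out of reach is approached as far as the arm can. A call with a number of a shift or a turn outside -1 to 1 is refused whole. A call with a gripper value outside its range is refused whole. OPENING is the opening, from -1 (shut) to 1 (fully open), set as the call begins (- or left out, the last holds). The fingers move at their own pace and stop on an object; the grip force is fixed at half the most. Time passes only in rows, so rows that do not move let the fingers close. It gives the time, the measured TCP pose, the force and the opening at its end, in the units of the state.
- ctrl.get_obs(): the state, without advancing time (a new reading comes with each control period).
- viewer.camera(name): name is "scene" or "side" or "wrist"; returns the picture (420x560x3 uint8, red, green, blue); there is no depth.
- viewer.get_calibration(name): a dict with "camera_matrix" (3x3 intrinsics, pixels), "R" (3x3) and "t" (3): a world point X has camera coordinates R X + t. Camera axes: x right, y down, z forward; pixel columns grow to the right and rows downward; lengths in m; the calibration is good to about 2 mm. A picture is of the moment at which its call begins: read the wrist's pose just before it. get_calibration takes no time and is no camera call; for the wrist camera it gives the pose at the moment of the call.
- ctrl.hand_in(): hands the job in, once; it reports no verdict.
The state is a dict: "time_s": time; "q": joint angles; "dq": joint speeds; "joint_efforts": joint torques, N m; "eef_pos": TCP position; "eef_rot": TCP orientation; "wrist_force": force on the tool from outside, world axes, zero at the start; "torque": the same for the moment, N m; "opening": opening from 0.0 (shut) to 1.0 (fully open).
Only numpy, scipy, OpenCV 4.12 (cv2) and the standard library are available. Lean on these libraries where they do the work, as an engineer would, in place of code of your own. Each camera call takes 0.05 s, during which the arm holds its last target. There are 200 camera calls.

## Working session

There is one attempt and no reset: what is moved stays moved. The work goes in short steps, Python scripts to look and compute and a shell command to move; the robot and the scene stay as the last step left them, time stands still between calls to the robot, and variables do not carry over. Pictures are saved under pics/ and viewed, about 8 in all and at most 12, crops included, and the job is handed in when it is done.

```bash
ls; mkdir -p pics; python3 - <<'E'
from bench import ctrl, viewer
import cv2, numpy as np
o=ctrl.get_obs();print(o, ctrl.grip_point_offset)
a=viewer.camera("scene");b=viewer.camera("side")
cv2.imwrite("pics/scene.png",a[:,:,::-1]);cv2.imwrite("pics/side.png",b[:,:,::-1])
for n in("scene","side"):
    c=viewer.get_calibration(n);print(n,{k:np.round(v,4).tolist() for k,v in c.items() if k in("camera_matrix","R","t")})
E
```

```text
pics
{'time_s': 0.0, 'q': array([-1.52629656e+00,  1.81569787e-01,  1.60801858e+00, -2.10872572e-05,
        1.35383064e+00, -2.06305308e-01]), 'dq': array([ 0.00161483,  0.00086162, -0.00183663, -0.00066077, -0.00014104,
        0.00100878]), 'joint_efforts': array([ 1.81745701e-03, -4.44867289e+01, -3.51332831e+01, -2.18539776e-04,
        9.15440643e-03, -2.62585473e-05]), 'eef_pos': array([ 0.1426873 , -0.55642506,  0.2303629 ]), 'eef_rot': array([-9.11018417e-04,  9.92146702e-01,  1.25076328e-01,  6.35370014e-05]), 'wrist_force': array([-0.22611886,  0.69486687, -0.64003196]), 'torque': array([0.00289799, 0.02490773, 0.00233861]), 'opening': 0.9969068118219382} 0.0187
scene {'camera_matrix': [[464.612, 0.0, 280.971], [0.0, 464.612, 208.7755], [0.0, 0.0, 1.0]], 'R': [[0.1859, 0.9825, -0.0078], [0.8357, -0.1622, -0.5247], [-0.5168, 0.091, -0.8512]], 't': [-0.0614, -0.3319, 1.6141]}
side {'camera_matrix': [[524.8613, 0.0, 282.6097], [0.0, 524.8613, 211.8334], [0.0, 0.0, 1.0]], 'R': [[-0.8839, -0.4674, -0.0141], [-0.3219, 0.6302, -0.7066], [0.3391, -0.62, -0.7075]], 't': [0.3813, 0.2302, 1.1388]}
```

View pics/scene.png

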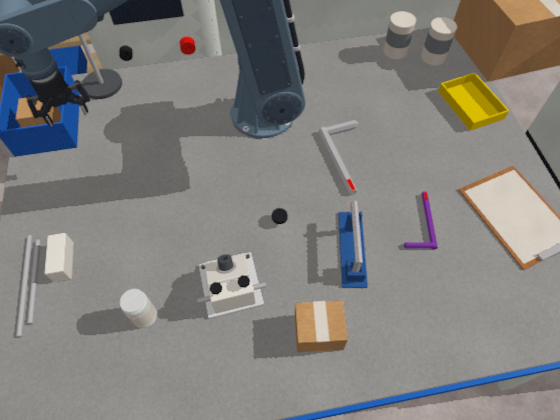

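View pics/side.png

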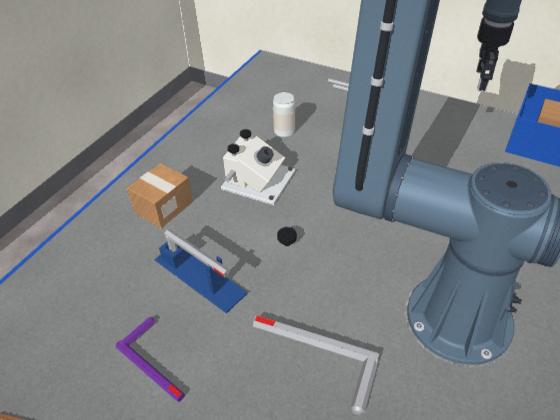

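The key stands in the rack at scene (356,203)-(357,268), with the red end towards the robot. The large grey and purple keys are decoys. The clamp's screw head is at scene (225,262) and side (265,155). I'll zoom in on both.

```bash
python3 - <<'E'
import cv2,numpy as np
s=cv2.imread("pics/scene.png");d=cv2.imread("pics/side.png")
def cr(i,x,y):  # 100x75 -> 400x300
    c=cv2.resize(i[y:y+75,x:x+100],(400,300),interpolation=cv2.INTER_CUBIC)
    for k in range(0,100,10):
        cv2.line(c,(k*4,0),(k*4,4),(0,0,255),1)
        if k%20==0: cv2.putText(c,str(x+k),(k*4,14),0,.35,(0,0,255))
    for k in range(0,75,10):
        cv2.line(c,(0,k*4),(4,k*4),(0,0,255),1); cv2.putText(c,str(y+k),(5,k*4+4),0,.3,(0,0,255))
    return c
m=np.vstack([np.hstack([cr(s,185,243),cr(s,310,208)]),np.hstack([cr(d,215,125),cr(d,150,228)])])
cv2.imwrite("pics/crops.png",m)
E
```

```text
(no output)
```

View pics/crops.png

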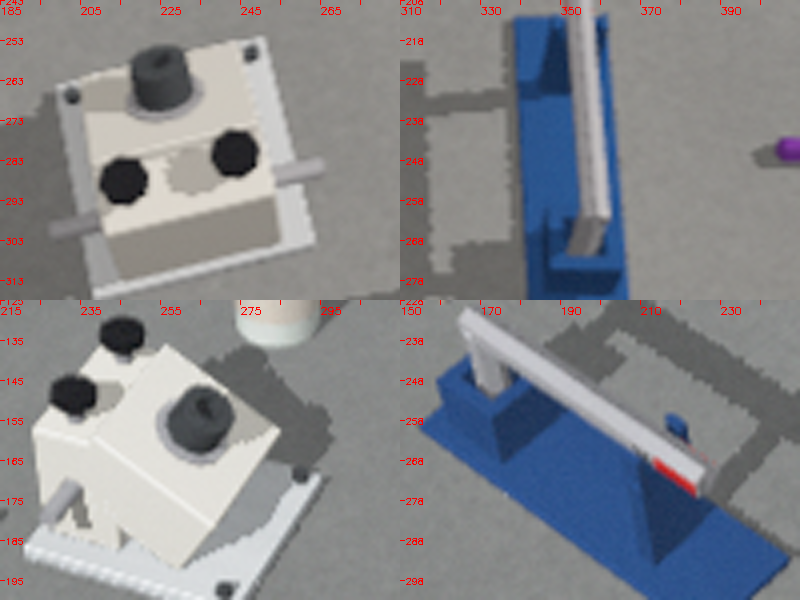

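```bash
cat > h.py <<'E'
import numpy as np, cv2
from bench import ctrl, viewer
from scipy.spatial.transform import Rotation as Rn
def Rot(o): return Rn.from_quat(np.roll(o["eef_rot"],-1))
def ray(c,p):
    K,R,t=(np.array(c[k]) for k in("camera_matrix","R","t"))
    d=R.T@np.linalg.solve(K,[p[0],p[1],1.]); return -R.T@t, d/np.linalg.norm(d)
def plane(c,p,z):
    o,d=ray(c,p); return o+d*(z-o[2])/d[2]
def tri(rs):
    A=sum(np.eye(3)-np.outer(d,d) for o,d in rs); b=sum((np.eye(3)-np.outer(d,d))@o for o,d in rs)
    return np.linalg.solve(A,b)
def proj(c,X):
    K,R,t=(np.array(c[k]) for k in("camera_matrix","R","t")); p=K@(R@X+t); return p[:2]/p[2]
def togo(pos,R):
    "tool-frame shift (units of 150 mm) and turn (units of 30 deg) to a goal TCP pose"
    o=ctrl.get_obs(); R0=Rot(o)
    print("shift",np.round(R0.inv().apply(pos-o["eef_pos"])/.15,3),"turn",np.round(np.degrees((R0.inv()*R).as_rotvec())/30,3))
    print("t",round(o["time_s"],2),"tcp",np.round(o["eef_pos"],4),"q",np.round(o["q"],2),"F",np.round(o["wrist_force"],1),"M",np.round(o["torque"],2),"open",round(o["opening"],3))
E
python3 - <<'E'
from h import *
np.set_printoptions(precision=4,suppress=True)
S=viewer.get_calibration("scene");D=viewer.get_calibration("side")
print("head",plane(S,(225,258.5),.111),plane(D,(266.5,152),.111),tri([ray(S,(225,258.5)),ray(D,(266.5,152))]))
f=[plane(S,p,.01) for p in[(199.2,265),(250.7,252.5),(263.7,303.5),(208.7,317.2)]];print("foot",np.array(f),np.mean(f,0))
print("corner",plane(S,(358.8,261.5),.1015),plane(D,(166.7,232),.1015))
print("red",plane(D,(225,271),.1015))
im=cv2.imread("pics/scene.png");hsv=cv2.cvtColor(im,cv2.COLOR_BGR2HSV)
m=cv2.inRange(hsv,(100,120,40),(125,255,255));m[:200]=0;m[300:]=0;m[:,:320]=0;m[:,400:]=0
c=max(cv2.findContours(m,0,1)[0],key=cv2.contourArea);b=cv2.boxPoints(cv2.minAreaRect(c));print(b,np.array([plane(S,p,.008) for p in b]))
m=cv2.inRange(hsv,(0,150,100),(8,255,255))
for c in cv2.findContours(m,0,1)[0]: 
  if cv2.contourArea(c)>10: print("red",cv2.minAreaRect(c),plane(S,cv2.minAreaRect(c)[0],.1))
E
```

```text
head [ 0.5829 -0.1941  0.111 ] [ 0.5798 -0.1937  0.111 ] [ 0.5813 -0.1948  0.1092]
foot [[ 0.5391 -0.2726  0.01  ]
 [ 0.528  -0.1249  0.01  ]
 [ 0.6842 -0.1138  0.01  ]
 [ 0.694  -0.2623  0.01  ]] [ 0.6113 -0.1934  0.01  ]
corner [0.6525 0.1451 0.1015] [0.6473 0.1519 0.1015]
red [0.4689 0.1867 0.1015]
[[337.9169 212.5046]
 [362.3415 211.1477]
 [366.5538 286.9692]
 [342.1292 288.3262]] [[0.445  0.152  0.008 ]
 [0.4543 0.225  0.008 ]
 [0.69   0.1694 0.008 ]
 [0.6813 0.1032 0.008 ]]
red ((350.60003662109375, 184.1999969482422), (10.733125686645508, 2.683281421661377), 63.43495178222656) [0.4122 0.1887 0.1   ]
red ((187.0, 45.0), (16.0, 14.0), 90.0) [-0.2812 -0.2239  0.1   ]
```

```bash
python3 - <<'E'
from h import *
def goal(p,yaw): return togo(np.array(p),Rn.from_matrix(np.array([[np.cos(yaw),np.sin(yaw),0],[np.sin(yaw),-np.cos(yaw),0],[0,0,-1]])))
goal([.60,.157,.25],2.934)
E
```

```text
shift [ 4.134 -3.852 -0.123] turn [-0.000e+00 -4.000e-03 -5.125e+00]
t 0.1 tcp [ 0.1427 -0.5565  0.2305] q [-1.53  0.18  1.61  0.    1.35 -0.21] F [0.1 0.3 0.1] M [-0.03  0.04  0.03] open 0.996
```

```bash
python3 -m handwheel '[{"travel":[0.2,-0.19,-0.006],"dr":[0,0,0]},{"travel":[0.2,-0.19,-0.006],"dr":[0,0,0]},{"travel":[0.2,-0.19,-0.006],"dr":[0,0,0]},{"travel":[0.2,-0.19,-0.006],"dr":[0,0,0]},{"travel":[0.2,-0.19,-0.006],"dr":[0,0,0]},{"travel":[0.2,-0.19,-0.006],"dr":[0,0,0]},{"travel":[0.2,-0.19,-0.006],"dr":[0,0,0]},{"travel":[0.2,-0.19,-0.006],"dr":[0,0,0]},{"travel":[0.2,-0.19,-0.006],"dr":[0,0,0]},{"travel":[0.2,-0.19,-0.006],"dr":[0,0,0]},{"travel":[0.2,-0.19,-0.006],"dr":[0,0,0]},{"travel":[0.2,-0.19,-0.006],"dr":[0,0,0]},{"travel":[0.2,-0.19,-0.006],"dr":[0,0,0]},{"travel":[0.2,-0.19,-0.006],"dr":[0,0,0]}]' 1
cat >> h.py <<'E'
def down(yaw): return Rn.from_matrix(np.array([[np.cos(yaw),np.sin(yaw),0],[np.sin(yaw),-np.cos(yaw),0],[0,0,-1]]))
E
python3 -c "
from h import *
togo(np.array([.60,.157,.25]),down(2.934))"
```

```text
time_s: 1.27
eef_pos: [0.4482, -0.0633, 0.2393]
eef_rot: [-0.004, 0.993, 0.117, -0.0]
wrist_force: [0.4, 0.4, 0.5]
opening: 0.997
shift [ 1.327 -1.193 -0.063] turn [-4.000e-03 -1.800e-02 -5.154e+00]
t 1.27 tcp [ 0.4482 -0.0633  0.2393] q [-0.41 -0.11  1.89  0.01  1.37  0.93] F [0.4 0.4 0.5] M [-0.03 -0.04  0.05] open 0.997
```

```bash
python3 -m handwheel '[{"travel":[0.2,-0.18,-0.01],"dr":[0,0,0]},{"travel":[0.2,-0.18,-0.01],"dr":[0,0,0]},{"travel":[0.2,-0.18,-0.01],"dr":[0,0,0]},{"travel":[0.2,-0.18,-0.01],"dr":[0,0,0]},{"travel":[0.2,-0.18,-0.01],"dr":[0,0,0]},{"travel":[0.2,-0.18,-0.01],"dr":[0,0,0]},{"travel":[0.1,-0.1,0],"dr":[0,0,0]},{"travel":[0,0,0],"dr":[0,0,-0.23]},{"travel":[0,0,0],"dr":[0,0,-0.23]},{"travel":[0,0,0],"dr":[0,0,-0.23]},{"travel":[0,0,0],"dr":[0,0,-0.23]},{"travel":[0,0,0],"dr":[0,0,-0.23]},{"travel":[0,0,0],"dr":[0,0,-0.23]},{"travel":[0,0,0],"dr":[0,0,-0.23]},{"travel":[0,0,0],"dr":[0,0,-0.23]},{"travel":[0,0,0],"dr":[0,0,-0.23]},{"travel":[0,0,0],"dr":[0,0,-0.23]},{"travel":[0,0,0],"dr":[0,0,-0.23]}]'
python3 -m handwheel '[{"travel":[0,0,0],"dr":[0,0,-0.23]},{"travel":[0,0,0],"dr":[0,0,-0.23]},{"travel":[0,0,0],"dr":[0,0,-0.23]},{"travel":[0,0,0],"dr":[0,0,-0.23]},{"travel":[0,0,0],"dr":[0,0,-0.23]},{"travel":[0,0,0],"dr":[0,0,-0.23]},{"travel":[0,0,0],"dr":[0,0,-0.23]},{"travel":[0,0,0],"dr":[0,0,-0.23]},{"travel":[0,0,0],"dr":[0,0,-0.23]},{"travel":[0,0,0],"dr":[0,0,-0.23]},{"travel":[0,0,0],"dr":[0,0,-0.23]},{"travel":[0,0,0],"dr":[0,0,0]}]'
python3 - <<'E'
from h import *
togo(np.array([.60,.157,.25]),down(2.934))
W=viewer.get_calibration("wrist");a=viewer.camera("wrist");cv2.imwrite("pics/w1.png",a[:,:,::-1])
print(np.array(W["camera_matrix"]).round(1),np.array(W["R"]).round(3),(-np.array(W["R"]).T@np.array(W["t"])).round(4))
E
```

```text
time_s: 2.77
eef_pos: [0.5956, 0.1755, 0.2382]
eef_rot: [-0.009, 0.692, 0.722, -0.003]
wrist_force: [0.1, 0.2, -0.3]
opening: 1.003
time_s: 3.77
eef_pos: [0.5912, 0.1751, 0.2303]
eef_rot: [-0.016, 0.074, 0.997, 0.002]
wrist_force: [0.6, -0.3, 0.0]
opening: 0.999
shift [-0.071 -0.11  -0.134] turn [ 0.001 -0.062  0.114]
t 3.77 tcp [0.5912 0.1751 0.2303] q [ 0.09  0.29  1.47  0.01  1.41 -1.33] F [ 0.6 -0.3  0. ] M [ 0.05 -0.02 -0.01] open 0.999
[[320.    0.  273.5]
 [  0.  320.  209.1]
 [  0.    0.    1. ]] [[ 0.147  0.989  0.001]
 [ 0.959 -0.143  0.245]
 [ 0.243 -0.035 -0.969]] [0.526  0.1855 0.375 ]
```

View pics/w1.png

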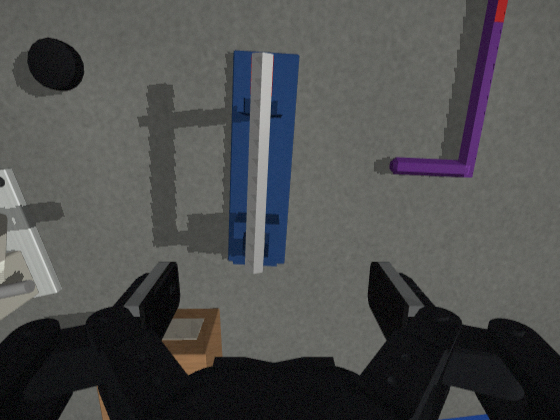

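```bash
python3 - <<'E'
from h import *
np.set_printoptions(precision=4,suppress=True)
W=viewer.get_calibration("wrist");im=cv2.imread("pics/w1.png")
v=im.min(2).astype(int)
for r in(60,80,120,160,200,240,262,268,271,273): 
    x=np.where(v[r,235:290]>165)[0]+235
    print(r,x.min() if len(x) else None,x.max() if len(x) else None, v[r,262] )
m=(v>165).astype(np.uint8);m[:45]=0;m[285:]=0;m[:,:235]=0;m[:,290:]=0
c=max(cv2.findContours(m,0,1)[0],key=cv2.contourArea);b=cv2.boxPoints(cv2.minAreaRect(c));print(b)
P=np.array([plane(W,p,.1015) for p in b]);print(P)
hsv=cv2.cvtColor(im,cv2.COLOR_BGR2HSV)
m=cv2.inRange(hsv,(100,120,40),(125,255,255));m[:40]=0;m[280:]=0;m[:,:200]=0;m[:,310:]=0
c=max(cv2.findContours(m,0,1)[0],key=cv2.contourArea);r=cv2.minAreaRect(c);b=cv2.boxPoints(r);Q=np.array([plane(W,p,.008) for p in b]);print(b,Q,Q.mean(0))
E
```

```text
60 263 272 163
80 262 271 178
120 260 269 175
160 259 265 165
200 None None 158
240 None None 150
262 None None 148
268 None None 147
271 None None 129
273 None None 101
[[257.6008 161.9823]
 [262.4476  52.931 ]
 [272.5165  53.3785]
 [267.6698 162.4298]]
[[0.5515 0.1686 0.1015]
 [0.4682 0.1864 0.1015]
 [0.4697 0.1942 0.1015]
 [0.5532 0.177  0.1015]]
[[263.1173 264.7721]
 [273.0108  52.7672]
 [298.4687  53.9552]
 [288.5752 265.9602]] [[0.6859 0.1485 0.008 ]
 [0.4499 0.1976 0.008 ]
 [0.4552 0.2239 0.008 ]
 [0.6924 0.1794 0.008 ]] [0.5709 0.1874 0.008 ]
```

```bash
python3 - <<'E'
from h import *
W=viewer.get_calibration("wrist")
for p in [(262.4,54),(258,162),(254,271)]: print(plane(W,p,.1028))
togo(np.array([.605,.157,.12]),down(2.937))
E
```

```text
[0.46919934 0.18626305 0.1028    ]
[0.55142689 0.1690147  0.1028    ]
[0.64943529 0.1488707  0.1028    ]
shift [-0.134 -0.106  0.73 ] turn [ 0.001 -0.062  0.097]
t 3.82 tcp [0.5911 0.1751 0.2301] q [ 0.09  0.29  1.47  0.01  1.41 -1.33] F [0.2 0.3 0.3] M [0.03 0.01 0.06] open 1.003
```

```bash
python3 -m handwheel '[{"travel":[-0.06,-0.053,0.1],"dr":[0,-0.062,0.1]},{"travel":[-0.06,-0.053,0.2],"dr":[0,0,0]},{"travel":[0,0,0.2],"dr":[0,0,0]},{"travel":[0,0,0.2],"dr":[0,0,0]},{"travel":[0,0,0],"dr":[0,0,0]}]'
python3 -c "
from h import *
togo(np.array([.603,.1578,.074]),down(2.937))"
```

```text
time_s: 4.23
eef_pos: [0.6082, 0.156, 0.124]
eef_rot: [0.004, 0.115, 0.993, 0.001]
wrist_force: [-2.7, -0.8, -1.8]
opening: 1.003
shift [0.039 0.003 0.333] turn [ 0.004  0.014 -0.049]
t 4.23 tcp [0.6082 0.156  0.124 ] q [ 0.06  0.4   1.56  0.    1.17 -1.28] F [-2.7 -0.8 -1.8] M [-0.03  0.05  0.  ] open 1.003
```

```bash
python3 -m handwheel '[{"travel":[0.039,0.003,0.15],"dr":[0,0.014,-0.049]},{"travel":[0,0,0.15],"dr":[0,0,0]},{"travel":[0,0,0.03],"dr":[0,0,0]},{"travel":[0,0,0],"dr":[0,0,0]}]'
python3 -c "
from h import *
togo(np.array([.603,.1578,.074]),down(2.937))"
```

```text
time_s: 4.57
eef_pos: [0.6037, 0.1581, 0.0759]
eef_rot: [0.0, 0.107, 0.994, 0.001]
wrist_force: [0.6, 0.5, 0.2]
opening: 0.996
shift [ 0.004 -0.003  0.013] turn [ 0.005  0.    -0.02 ]
t 4.57 tcp [0.6037 0.1581 0.0759] q [ 0.07  0.46  1.59  0.    1.09 -1.29] F [0.6 0.5 0.2] M [-0.02  0.   -0.01] open 0.996
```

Close with several still rows.

```bash
python3 -m handwheel '[{"travel":[0.004,-0.003,0.013],"dr":[0,0,-0.02]},{"travel":[0,0,0],"dr":[0,0,0]},{"travel":[0,0,0],"dr":[0,0,0]},{"travel":[0,0,0],"dr":[0,0,0]},{"travel":[0,0,0],"dr":[0,0,0]},{"travel":[0,0,0],"dr":[0,0,0]},{"travel":[0,0,0],"dr":[0,0,0]},{"travel":[0,0,0],"dr":[0,0,0]},{"travel":[0,0,0],"dr":[0,0,0]},{"travel":[0,0,0],"dr":[0,0,0]}]' -1
python3 -c "
from h import *
togo(np.array([.603,.1578,.074]),down(2.937))"
```

```text
time_s: 5.4
eef_pos: [0.6075, 0.1584, 0.0822]
eef_rot: [0.005, 0.103, 0.995, 0.002]
wrist_force: [-0.6, 0.2, -1.2]
opening: 0.182
shift [ 0.029 -0.01   0.054] turn [ 0.01   0.019 -0.005]
t 5.4 tcp [0.6075 0.1584 0.0822] q [ 0.07  0.45  1.58  0.    1.1  -1.3 ] F [-0.6  0.2 -1.2] M [-0.01 -0.01  0.02] open 0.182
```

```bash
python3 -m handwheel '[{"travel":[0,0,0],"dr":[0,0,0]},{"travel":[0,0,0],"dr":[0,0,0]},{"travel":[0,0,0],"dr":[0,0,0]},{"travel":[0,0,0],"dr":[0,0,0]}]'
python3 - <<'E'
from h import *
togo(np.array([.603,.1578,.074]),down(2.937))
a=viewer.camera("wrist");b=viewer.camera("side")
cv2.imwrite("pics/w2.png",np.hstack([a[:,:,::-1][:,130:430],cv2.resize(b[200:320,130:270],None,fx=3.5,fy=3.5)[:,:,::-1]]))
E
```

```text
time_s: 5.73
eef_pos: [0.6075, 0.1584, 0.0822]
eef_rot: [0.005, 0.103, 0.995, 0.002]
wrist_force: [0.6, -0.1, -1.1]
opening: 0.186
shift [ 0.029 -0.01   0.054] turn [ 0.01   0.019 -0.005]
t 5.73 tcp [0.6075 0.1584 0.0822] q [ 0.07  0.45  1.58  0.    1.1  -1.3 ] F [ 0.6 -0.1 -1.1] M [-0.02 -0.05  0.02] open 0.186
```

View pics/w2.png

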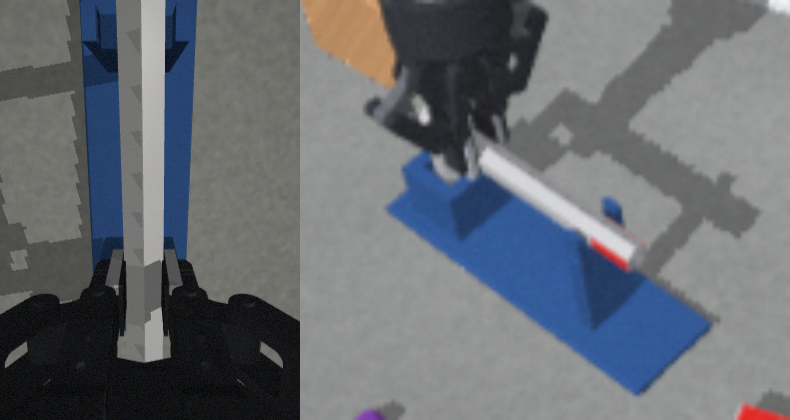

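```bash
python3 -m handwheel '[{"travel":[0,0,-0.1],"dr":[0,0,0]},{"travel":[0,0,-0.15],"dr":[0,0,0]},{"travel":[0,0,-0.2],"dr":[0,0,0]},{"travel":[0,0,-0.2],"dr":[0,0,0]},{"travel":[0,0,-0.2],"dr":[0,0,0]},{"travel":[0,0,0],"dr":[0,0,0]},{"travel":[0,0,0],"dr":[0,0,0]}]'
python3 - <<'E'
from h import *
togo(np.array([.603,.1578,.21]),down(2.937))
a=viewer.camera("wrist");b=viewer.camera("side");s=viewer.camera("scene")
for n,i in(("w3",a),("s3",b),("c3",s)): cv2.imwrite(f"pics/{n}.png",i[:,:,::-1])
cv2.imwrite("pics/m3.png",np.hstack([cv2.resize(b[150:290,130:270],None,fx=3,fy=3)[:,:,::-1],cv2.resize(s[180:305,320:420],None,fx=3.36,fy=3.36)[:,:,::-1]]))
E
```

```text
time_s: 6.42
eef_pos: [0.6007, 0.1574, 0.2059]
eef_rot: [-0.003, 0.103, 0.995, 0.001]
wrist_force: [-1.7, -0.5, -5.1]
opening: 0.18
shift [-0.014  0.006 -0.028] turn [ 0.001 -0.011 -0.005]
t 6.42 tcp [0.6007 0.1574 0.2059] q [ 0.06  0.31  1.51  0.    1.33 -1.3 ] F [-1.7 -0.5 -5.1] M [-0.07 -0.08 -0.02] open 0.18
```

View pics/m3.png

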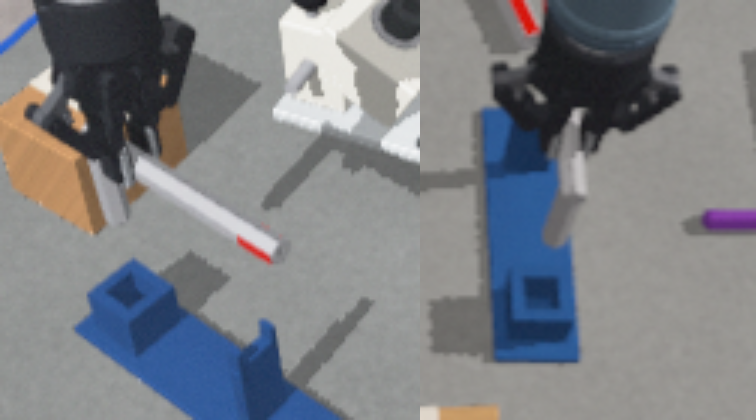

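```bash
python3 - <<'E'
from h import *
np.set_printoptions(precision=4,suppress=True)
o=ctrl.get_obs();R0=Rot(o);S=viewer.get_calibration("scene");D=viewer.get_calibration("side");W=viewer.get_calibration("wrist")
T=tri([ray(S,(360.8,252.5)),ray(D,(169.8,224))])
print("tip",T, "tool",R0.inv().apply(T-o["eef_pos"]))
w=cv2.imread("pics/w3.png");h=cv2.cvtColor(w,cv2.COLOR_BGR2HSV)
m=cv2.inRange(h,(0,150,80),(8,255,255))|cv2.inRange(h,(172,150,80),(180,255,255))
for c in cv2.findContours(m,0,1)[0]:
  if cv2.contourArea(c)>20: print(cv2.boundingRect(c))
d=cv2.imread("pics/s3.png");h=cv2.cvtColor(d,cv2.COLOR_BGR2HSV);m=cv2.inRange(h,(0,120,80),(8,255,255))
for c in cv2.findContours(m,0,1)[0]:
  if cv2.contourArea(c)>10: print("side",cv2.boxPoints(cv2.minAreaRect(c)))
# predicted nominal key: origin at tool x=-.036, z=-.011..-.02
for oz in(-.011,-.0187):
  for x,z in((-.036+.180,oz),(-.036,oz+.085)):
    X=o["eef_pos"]+R0.apply([x,0,z]);print(oz,X,"S",proj(S,X),"D",proj(D,X),"W",proj(W,X))
cv2.imwrite("pics/m4.png",np.hstack([w[:,130:430],cv2.resize(d[180:260,150:250],None,fx=4,fy=4)[:420]]) if 0 else w[:,130:430])
E
```

```text
tip [0.6386 0.1485 0.1276] tool [-0.0401 -0.0007  0.0764]
side [[169.5 387.5]
 [171.5 385.5]
 [179.5 393.5]
 [177.5 395.5]]
side [[254.6697 320.101 ]
 [256.2385 314.8716]
 [274.4954 320.3486]
 [272.9266 325.578 ]]
side [[208.1176 230.4706]
 [209.0882 228.8529]
 [219.9706 235.3823]
 [219.     237.    ]]
-0.011 [0.4593 0.1869 0.2165] S [360.0637 173.4551] D [223.6922 235.9824] W [ 270.8754 -112.7642]
-0.011 [0.6348 0.15   0.1301] S [360.2603 250.2093] D [169.582  224.6277] W [272.3612 266.6441]
-0.0187 [0.4594 0.1869 0.2242] S [360.4737 171.7213] D [223.2985 233.298 ] W [ 270.6778 -129.9819]
-0.0187 [0.6348 0.15   0.1378] S [360.6785 248.8731] D [168.9849 222.2215] W [272.3242 271.4541]
```

View pics/m4.png

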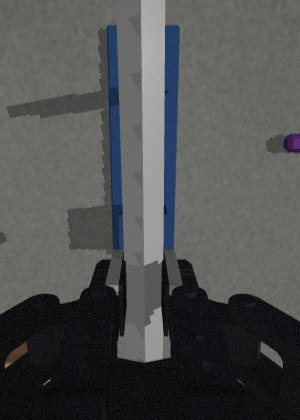

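```bash
python3 - <<'E'
from h import *
np.set_printoptions(precision=4,suppress=True)
o=ctrl.get_obs();R0=Rot(o);W=viewer.get_calibration("wrist")
c,d=ray(W,(275,363));c=R0.inv().apply(c-o["eef_pos"]);d=R0.inv().apply(d);print("cam in tool",c,W["R"]@R0.as_matrix())
for z in(-.0206,-.0285,-.015): print(z,c+d*(z-c[2])/d[2])
E
```

```text
cam in tool [ 0.0708  0.0009 -0.1425] [[-0.0002  1.      0.0002]
 [-0.961  -0.0001 -0.2766]
 [-0.2766 -0.0002  0.961 ]]
-0.0206 [-0.038   0.0015 -0.0206]
-0.0285 [-0.031   0.0015 -0.0285]
-0.015 [-0.043   0.0016 -0.015 ]
```

```bash
python3 -c "
from h import *
togo(np.array([.561,-.113,.202]),down(2.937))"
```

```text
shift [-0.116 -1.817  0.015] turn [-0.    -0.015 -0.005]
t 6.57 tcp [0.6001 0.1573 0.2043] q [ 0.06  0.31  1.51  0.    1.33 -1.3 ] F [-0.3  0.1 -4.3] M [-0.07 -0.11 -0.02] open 0.181
```

```bash
python3 -m handwheel '[{"travel":[-0.015,-0.12,0],"dr":[0,0,0]},{"travel":[-0.015,-0.2,0],"dr":[0,0,0]},{"travel":[-0.015,-0.25,0],"dr":[0,0,0]},{"travel":[-0.015,-0.25,0],"dr":[0,0,0]},{"travel":[-0.015,-0.25,0],"dr":[0,0,0]},{"travel":[-0.015,-0.25,0],"dr":[0,0,0]},{"travel":[-0.015,-0.25,0],"dr":[0,0,0]},{"travel":[0,-0.17,0],"dr":[0,0,0]},{"travel":[0,-0.08,0],"dr":[0,0,0]},{"travel":[0,0,0],"dr":[0,0,0]},{"travel":[0,0,0],"dr":[0,0,0]}]'
python3 - <<'E'
from h import *
togo(np.array([.561,-.113,.202]),down(2.937))
W=viewer.get_calibration("wrist");a=viewer.camera("wrist");cv2.imwrite("pics/w5.png",a[:,:,::-1])
s=viewer.camera("side");cv2.imwrite("pics/s5.png",s[:,:,::-1])
import pickle;pickle.dump((W,ctrl.get_obs()),open("w5.pkl","wb"))
p=proj(W,np.array([.581,-.194,.111]));print(p)
x,y=(int(v)-35 for v in p)
o=ctrl.get_obs();D=viewer.get_calibration("side");q=proj(D,o["eef_pos"]+Rot(o).apply([0,0,.02]));print(q)
u,v=int(q[0])-30,int(q[1])-35
A=cv2.resize(a[max(y,0):y+70,max(x,0):x+70],(420,420),interpolation=cv2.INTER_CUBIC)
B=cv2.resize(s[v:v+105,u:u+95],(380,420),interpolation=cv2.INTER_CUBIC)
print(x,y,u,v);cv2.imwrite("pics/m5.png",np.hstack([A,B])[:,:,::-1])
E
```

```text
time_s: 7.48
eef_pos: [0.5449, -0.1204, 0.1781]
eef_rot: [-0.023, 0.102, 0.995, 0.004]
wrist_force: [-0.3, 0.6, -5.3]
opening: 0.183
shift [-0.088  0.071 -0.163] turn [ 0.006 -0.088  0.002]
t 7.48 tcp [ 0.5449 -0.1204  0.1781] q [-0.43  0.23  1.66 -0.01  1.3  -1.79] F [-0.3  0.6 -5.3] M [ 0.   -0.15 -0.01] open 0.183
[183.27637043 294.08345398]
[263.67131307 157.90612685]
148 259 233 122
```

View pics/m5.png

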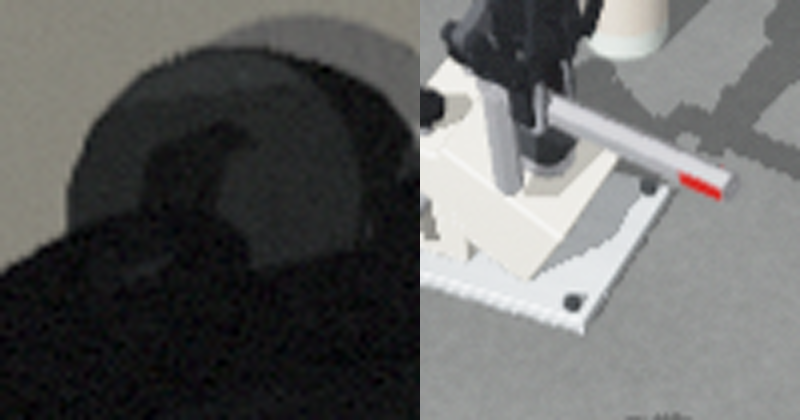

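```bash
python3 - <<'E'
from h import *
np.set_printoptions(precision=4,suppress=True)
o=ctrl.get_obs();R0=Rot(o);D=viewer.get_calibration("side")
for n,p in dict(tip=(254.75,169),end=(310.5,168),long_mid=(289,159.2),short_top=(251.5,144.5)).items():
    c,d=ray(D,p);c=R0.inv().apply(c-o["eef_pos"]);d=R0.inv().apply(d);print(n,c-d*c[1]/d[1])
togo(np.array([.617,-.12,.22]),down(2.937))
E
```

```text
tip [-0.0351  0.      0.0712]
end [ 0.1444  0.     -0.0162]
long_mid [ 0.0815  0.     -0.0129]
short_top [-0.0373  0.     -0.0044]
shift [-0.457  0.093 -0.298] turn [ 0.005 -0.088  0.005]
t 7.58 tcp [ 0.5452 -0.1194  0.1784] q [-0.42  0.23  1.66 -0.01  1.3  -1.79] F [ 0.4  0.5 -4.4] M [-0.   -0.17  0.02] open 0.182
```

```bash
python3 -m handwheel '[{"travel":[0,0,-0.15],"dr":[0,-0.088,0]},{"travel":[-0.1,0.05,-0.15],"dr":[0,0,0]},{"travel":[-0.18,0.04,0],"dr":[0,0,0]},{"travel":[-0.17,0,0],"dr":[0,0,0]},{"travel":[0,0,0],"dr":[0,0,0]},{"travel":[0,0,0],"dr":[0,0,0]}]'
python3 - <<'E'
from h import *
togo(np.array([.617,-.12,.22]),down(2.937))
W=viewer.get_calibration("wrist");a=viewer.camera("wrist");cv2.imwrite("pics/w6.png",a[:,:,::-1])
p=proj(W,np.array([.581,-.194,.111]));print(p)
x,y=(int(v)-32 for v in p);print(x,y)
A=cv2.resize(a[y:y+64,x:x+64],(576,576),interpolation=cv2.INTER_CUBIC)
A=np.clip(A.astype(float)*2.2,0,255).astype(np.uint8)
cv2.imwrite("pics/m6.png",A[:,:,::-1])
import pickle;pickle.dump((W,x,y),open("w6.pkl","wb"))
E
```

```text
time_s: 8.08
eef_pos: [0.6155, -0.1092, 0.2192]
eef_rot: [-0.004, 0.096, 0.995, 0.004]
wrist_force: [-0.1, 0.2, -4.9]
opening: 0.176
shift [-0.024 -0.069 -0.006] turn [ 0.015 -0.016  0.024]
t 8.08 tcp [ 0.6155 -0.1092  0.2192] q [-0.37  0.31  1.48  0.01  1.37 -1.75] F [-0.1  0.2 -4.9] M [-0.04 -0.08  0.02] open 0.176
[158.83130409 187.42387916]
126 155
```

View pics/m6.png

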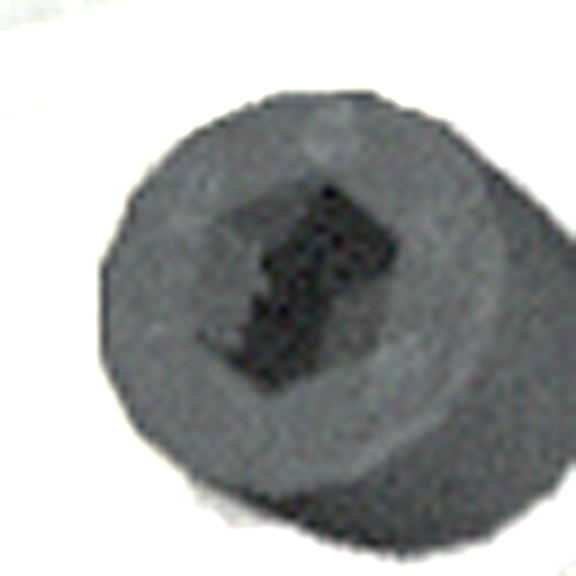

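```bash
cat >> h.py <<'E'
def sock(yaw):
    z=np.array([-.5*np.cos(yaw),-.5*np.sin(yaw),3**.5/2]); y=np.array([-np.sin(yaw),np.cos(yaw),0]); return np.c_[np.cross(y,z),y,z]
E
python3 - <<'E'
from h import *; import pickle
np.set_printoptions(precision=4,suppress=True)
W,x0,y0=pickle.load(open("w6.pkl","rb"))
px=lambda u,v:((u+.5)/9-.5+x0,(v+.5)/9-.5+y0)
V=[(330,182),(398,235),(385,350),(270,392),(198,335),(215,220)]
C=plane(W,px(299,288),.111);print("mouth",C)
for yaw in(.05,.07,.09):
    M=sock(yaw);n=M[:,2];L=[]
    for v in V+[(100,293),(500,293),(300,90),(298,495)]:
        c,d=ray(W,px(*v));P=c+d*((C-c)@n)/(d@n);L.append((M.T@(P-C))[:2])
    L=np.array(L);a=np.degrees(np.arctan2(L[:6,1],L[:6,0]))
    print(yaw,"r",np.hypot(*L.T),"ang",a,"mod60",a%60)
    k=np.exp(6j*np.radians(a)).mean();print("vertex ang",np.degrees(np.angle(k))/6)
# clamp yaw from foot/block edges: knob pair in scene at z=.13
S=viewer.get_calibration("scene")
a,b=plane(S,(185+124/4,243+180/4),.13),plane(S,(185+235/4,243+152/4),.13);print("knobs",a,b,"yaw",np.arctan2(-(b-a)[0],(b-a)[1]),np.linalg.norm(b-a))
E
```

```text
mouth [ 0.5803 -0.1938  0.111 ]
0.05 r [0.01   0.0099 0.0104 0.0097 0.0099 0.0108 0.0186 0.0186 0.0188 0.019 ] ang [ 156.0529  105.3366   42.2942  -23.1832  -78.2028 -140.5443] mod60 [36.0529 45.3366 42.2942 36.8168 41.7972 39.4557]
vertex ang -19.714309392848598
0.07 r [0.01   0.0099 0.0104 0.0097 0.0099 0.0108 0.0188 0.0187 0.0188 0.019 ] ang [ 154.924   104.0472   41.312   -24.3074  -79.4854 -141.5162] mod60 [34.924  44.0472 41.312  35.6926 40.5146 38.4838]
vertex ang -20.8409409406675
0.09 r [0.01   0.01   0.0104 0.0097 0.01   0.0109 0.0189 0.0188 0.0188 0.019 ] ang [ 153.7862  102.7544   40.3323  -25.4404  -80.7704 -142.4858] mod60 [33.7862 42.7544 40.3323 34.5596 39.2296 37.5142]
vertex ang -21.97090403052675
knobs [ 0.6674 -0.2246  0.13  ] [ 0.662  -0.1552  0.13  ] yaw 0.076825463139071 0.06965941129762686
```

```bash
cat >> h.py <<'E'
MOUTH=np.array([.581,-.194,.111]); YAW=.075; TIP=np.array([-.0351,0,.0715]); DEL=.022
def keyR(): s,c=np.sin(DEL),np.cos(DEL); return np.array([[-c,0,-s],[0,1,0],[s,0,-c]])
def ins(phi,h,dx=0,dy=0):
    "tool pose with key tip h above the mouth, key x at phi deg in the socket frame"
    M=sock(YAW); R=M@Rn.from_euler("z",phi,degrees=True).as_matrix()@keyR().T
    return MOUTH+M@[dx,dy,h]-R@TIP, Rn.from_matrix(R)
def tip():
    o=ctrl.get_obs();R=Rot(o);M=sock(YAW);p=o["eef_pos"]+R.apply(TIP);K=M.T@R.as_matrix()@keyR()
    print("tip in socket mm",np.round(1e3*M.T@(p-MOUTH),1),"phi",round(np.degrees(np.arctan2(K[1,0],K[0,0])),1),"tilt deg",np.round(np.degrees(K[:2,2]),1),"Fsock",np.round(M.T@o["wrist_force"],1),"Mz",np.round(M.T@o["torque"],2))
def go(phi,h,dx=0,dy=0): togo(*ins(phi,h,dx,dy)); tip()
E
python3 -c "
from h import *
go(-21,.04)"
```

```text
shift [ 0.686 -0.665  0.196] turn [-0.296 -1.008  0.184]
t 8.13 tcp [ 0.6155 -0.1092  0.2192] q [-0.37  0.31  1.48  0.01  1.37 -1.75] F [ 0.3  0.  -5. ] M [-0.04 -0.07  0.01] open 0.18
tip in socket mm [82.5 73.4 -5.5] phi -17.8 tilt deg [30.  -0.9] Fsock [-2.2 -0.  -4.5] Mz [-0.04 -0.07  0.04]
```

```bash
python3 -m handwheel '[{"travel":[0,0,0],"dr":[-0.06,-0.202,0.037]},{"travel":[0,0,0],"dr":[-0.06,-0.202,0.037]},{"travel":[0,0,0],"dr":[-0.06,-0.202,0.037]},{"travel":[0,0,0],"dr":[-0.06,-0.202,0.037]},{"travel":[0,0,0],"dr":[-0.06,-0.202,0.037]},{"travel":[0,0,0],"dr":[0,0,0]},{"travel":[0,0,0],"dr":[0,0,0]}]'
python3 -c "
from h import *
go(-21,.04)"
```

```text
time_s: 8.72
eef_pos: [0.6077, -0.1005, 0.21]
eef_rot: [0.265, 0.141, 0.952, 0.06]
wrist_force: [1.6, -0.1, -2.4]
opening: 0.184
shift [ 0.507 -0.754 -0.298] turn [ 0.018  0.005 -0.005]
t 8.72 tcp [ 0.6077 -0.1005  0.21  ] q [-0.51 -0.01  1.96  0.43  0.77 -2.04] F [ 1.6 -0.1 -2.4] M [-0.08  0.54  0.05] open 0.184
tip in socket mm [113.3  78.6  -1.7] phi -21.1 tilt deg [-0.3 -0.5] Fsock [ 0.1 -0.2 -2.8] Mz [-0.01  0.55  0.06]
```

```bash
python3 -m handwheel '[{"travel":[0,0,-0.15],"dr":[0,0,0]},{"travel":[0,0,-0.15],"dr":[0,0,0]},{"travel":[0.08,-0.12,0],"dr":[0,0,0]},{"travel":[0.1,-0.15,0],"dr":[0,0,0]},{"travel":[0.1,-0.15,0],"dr":[0,0,0]},{"travel":[0.1,-0.15,0],"dr":[0,0,0]},{"travel":[0.08,-0.12,0],"dr":[0,0,0]},{"travel":[0,0,0],"dr":[0,0,0]},{"travel":[0,0,0],"dr":[0,0,0]}]'
python3 -c "
from h import *
go(-21,.04)"
```

```text
time_s: 9.47
eef_pos: [0.5048, -0.1857, 0.2075]
eef_rot: [0.256, 0.13, 0.956, 0.056]
wrist_force: [0.5, -0.6, -4.1]
opening: 0.178
shift [ 0.107 -0.045  0.07 ] turn [ 0.008 -0.032  0.038]
t 9.47 tcp [ 0.5048 -0.1857  0.2075] q [-0.82 -0.16  2.1   0.52  0.93 -2.38] F [ 0.5 -0.6 -4.1] M [-0.06  0.49  0.03] open 0.178
tip in socket mm [16.5  2.2 49.9] phi -19.9 tilt deg [ 0.8 -0.5] Fsock [-1.7 -0.6 -3.8] Mz [-0.01  0.49  0.03]
```

Fine alignment at about 10 mm above the mouth, then look.

```bash
python3 -m handwheel '[{"travel":[0.055,-0.022,0.04],"dr":[0.01,-0.03,0.04]},{"travel":[0.052,-0.022,0.08],"dr":[0,0,0]},{"travel":[0,0,0.07],"dr":[0,0,0]},{"travel":[0,0,0],"dr":[0,0,0]},{"travel":[0,0,0],"dr":[0,0,0]}]'
python3 - <<'E'
from h import *
go(-21,.012)
b=viewer.camera("side");s=viewer.camera("scene")
cv2.imwrite("pics/s7.png",b[:,:,::-1]);cv2.imwrite("pics/c7.png",s[:,:,::-1])
for n in("side","scene"): print(n,proj(viewer.get_calibration(n),MOUTH))
D=viewer.get_calibration("side");S=viewer.get_calibration("scene")
p=proj(D,MOUTH).astype(int);q=proj(S,MOUTH).astype(int);print(p-[30,38],q-[30,38])
f=lambda i,p:cv2.resize(i[p[1]-38:p[1]+37,p[0]-30:p[0]+35],None,fx=6,fy=6,interpolation=cv2.INTER_CUBIC)
cv2.imwrite("pics/m7.png",np.hstack([f(b,p),f(s,q)])[:,:,::-1])
E
```

```text
time_s: 9.88
eef_pos: [0.5105, -0.1882, 0.1804]
eef_rot: [0.262, 0.137, 0.954, 0.053]
wrist_force: [-0.5, 0.1, -4.8]
opening: 0.18
shift [ 0.059 -0.007  0.081] turn [-0.005 -0.004  0.015]
t 9.88 tcp [ 0.5105 -0.1882  0.1804] q [-0.82 -0.11  2.12  0.56  0.85 -2.42] F [-0.5  0.1 -4.8] M [-0.04  0.62 -0.01] open 0.18
tip in socket mm [ 8.3 -1.9 24.2] phi -20.5 tilt deg [0.2 0.1] Fsock [-2.8  0.1 -4. ] Mz [-0.    0.62 -0.01]
side [266.16619832 151.81931312]
scene [224.93102692 257.83512269]
[236 113] [194 219]
```

View pics/m7.png

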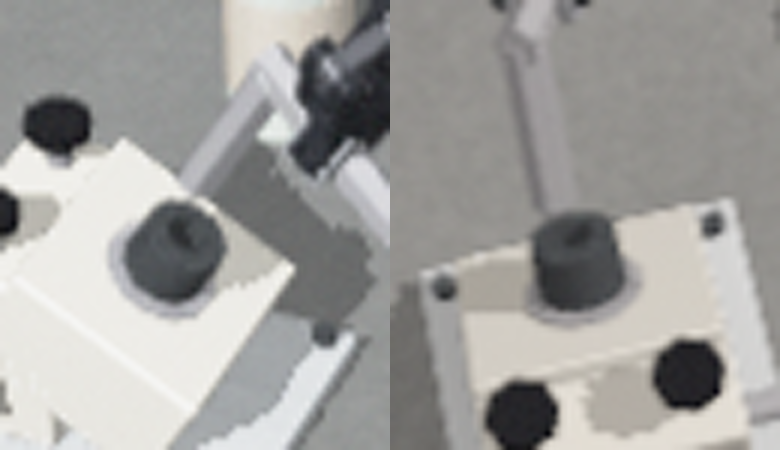

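```bash
python3 - <<'E'
from h import *
np.set_printoptions(precision=4,suppress=True)
D=viewer.get_calibration("side");S=viewer.get_calibration("scene")
o=ctrl.get_obs();R=Rot(o);p=o["eef_pos"]+R.apply(TIP);kz=R.apply(keyR()[:,2])
for X in(p,p+.085*kz): print(X,"side crop",(proj(D,X)-[236,113])*6,"scene crop",(proj(S,X)-[194,219])*6+[390,0])
K=p+.085*kz
a=tri([ray(S,(194+(530-390)/6,219+22/6)),ray(D,(236+275/6,113+65/6))]);print("origin seen",a)
# points of short arm in side, intersected with tool xz plane
for q in[(275,62),(200,190)]:
    c,d=ray(D,(236+q[0]/6,113+q[1]/6));c=R.inv().apply(c-o["eef_pos"]);d=R.inv().apply(d);print(c-d*c[1]/d[1])
E
```

```text
[ 0.5762 -0.1966  0.1366] side crop [191.4184 185.9688] scene crop [561.405  197.8475]
[ 0.534  -0.1995  0.2103] side crop [278.6615  67.6325] scene crop [521.1668  27.5898]
origin seen [ 0.5339 -0.1957  0.2139]
[-0.0397  0.     -0.0138]
[-0.0309  0.      0.0688]
```

```bash
python3 - <<'E'
from h import *; import pickle
np.set_printoptions(precision=4,suppress=True)
D=viewer.get_calibration("side")
for f,o in(("s5",pickle.load(open("w5.pkl","rb"))[1]),("s7",ctrl.get_obs())):
    R=Rot(o);im=cv2.imread(f"pics/{f}.png");h=cv2.cvtColor(im,cv2.COLOR_BGR2HSV);m=cv2.inRange(h,(0,120,80),(8,255,255))
    e=proj(D,o["eef_pos"]+R.apply([.135,0,-.014]));print(f,"pred",e)
    for c in cv2.findContours(m,0,1)[0]:
        q=np.array(cv2.minAreaRect(c)[0])
        if np.hypot(*(q-e))<25 and cv2.contourArea(c)>4:
            C,d=ray(D,q);C=R.inv().apply(C-o["eef_pos"]);d=R.inv().apply(d);print(q,cv2.contourArea(c),C-d*C[1]/d[1])
    g=im.min(2).astype(int)
b=cv2.imread("pics/s7.png");cv2.imwrite("pics/m8.png",cv2.resize(b[100:220,240:400],None,fx=5,fy=5,interpolation=cv2.INTER_CUBIC))
E
```

```text
s5 pred [307.2152 167.2466]
[302.7 168.1] 13.5 [ 0.1217  0.     -0.0053]
s7 pred [325.0137 178.8565]
[320.561  177.4512] 20.0 [ 0.1248 -0.     -0.005 ]
```

View pics/m8.png

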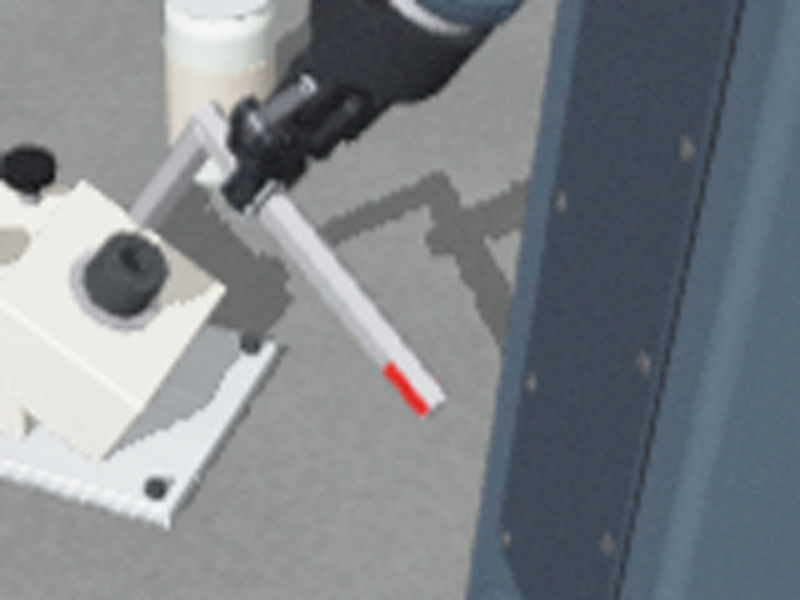

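Seen and predicted key positions agree (tip above the mouth, no slip). I'll align over the mouth, then go down by feel.

```bash
python3 -m handwheel '[{"travel":[0.03,-0.004,0.03],"dr":[0,0,0.015]},{"travel":[0.03,-0.003,0.04],"dr":[0,0,0]},{"travel":[0,0,0],"dr":[0,0,0]},{"travel":[0,0,0],"dr":[0,0,0]}]'
python3 -c "
from h import *
go(-21,.004)"
```

```text
time_s: 10.32
eef_pos: [0.5092, -0.1865, 0.1683]
eef_rot: [0.263, 0.14, 0.953, 0.053]
wrist_force: [0.4, -0.9, -3.7]
opening: 0.182
shift [ 0.01  -0.001  0.069] turn [-0.007  0.002  0.004]
t 10.32 tcp [ 0.5092 -0.1865  0.1683] q [-0.82 -0.1   2.14  0.57  0.82 -2.43] F [ 0.4 -0.9 -3.7] M [-0.07  0.57 -0.05] open 0.182
tip in socket mm [ 1.3 -0.5 14.5] phi -20.9 tilt deg [0.  0.2] Fsock [-1.6 -0.9 -3.4] Mz [-0.04  0.57 -0.03]
```

```bash
python3 -m handwheel '[{"travel":[0.01,-0.001,0.04],"dr":[0,0,0]},{"travel":[0,0,0.03],"dr":[0,0,0]},{"travel":[0,0,0.02],"dr":[0,0,0]},{"travel":[0,0,0.01],"dr":[0,0,0]},{"travel":[0,0,0],"dr":[0,0,0]}]'
python3 -c "
from h import *
go(-21,-.005)"
```

```text
time_s: 10.73
eef_pos: [0.5146, -0.1848, 0.1528]
eef_rot: [0.262, 0.14, 0.954, 0.054]
wrist_force: [-4.1, 0.6, 0.4]
opening: 0.182
shift [-0.012 -0.002  0.022] turn [-0.005 -0.005  0.006]
t 10.73 tcp [ 0.5146 -0.1848  0.1528] q [-0.8  -0.06  2.14  0.59  0.78 -2.45] F [-4.1  0.6  0.4] M [0.01 0.63 0.03] open 0.182
tip in socket mm [-1.8  1.  -1.9] phi -20.8 tilt deg [0.2 0.1] Fsock [-3.3  0.9  2.4] Mz [ 0.07  0.63 -0.  ]
```

```bash
python3 -m handwheel '[{"travel":[-0.012,-0.002,0],"dr":[0,0,0]},{"travel":[0,0,0.02],"dr":[0,0,0]},{"travel":[0,0,0.02],"dr":[0,0,0]},{"travel":[0,0,0],"dr":[0,0,0]}]'
python3 -c "
from h import *
go(-21,-.010)"
```

```text
time_s: 11.07
eef_pos: [0.5187, -0.1842, 0.1461]
eef_rot: [0.26, 0.139, 0.954, 0.055]
wrist_force: [-0.3, -0.1, -4.5]
opening: 0.183
shift [-0.012 -0.005  0.003] turn [-0.001 -0.012  0.006]
t 11.07 tcp [ 0.5187 -0.1842  0.1461] q [-0.8  -0.03  2.13  0.59  0.77 -2.45] F [-0.3 -0.1 -4.5] M [-0.07  0.61  0.01] open 0.183
tip in socket mm [-1.8  1.5 -9.9] phi -20.8 tilt deg [ 0.4 -0.1] Fsock [-2.5 -0.1 -3.8] Mz [-0.02  0.62  0.03]
```

```bash
python3 -m handwheel '[{"travel":[0,0,0.025],"dr":[0,0,0]},{"travel":[0,0,0.025],"dr":[0,0,0]},{"travel":[0,0,0.02],"dr":[0,0,0]},{"travel":[0,0,0],"dr":[0,0,0]}]'
python3 -c "
from h import *
go(-21,-.024)"
```

```text
time_s: 11.4
eef_pos: [0.5239, -0.1837, 0.1359]
eef_rot: [0.259, 0.139, 0.954, 0.055]
wrist_force: [-18.5, 1.5, 13.1]
opening: 0.182
shift [-0.015 -0.004  0.019] turn [-0.001 -0.016  0.008]
t 11.4 tcp [ 0.5239 -0.1837  0.1359] q [-0.78 -0.    2.12  0.6   0.74 -2.46] F [-18.5   1.5  13.1] M [0.23 1.47 0.21] open 0.182
tip in socket mm [ -2.5   1.7 -21.4] phi -20.8 tilt deg [ 0.5 -0.2] Fsock [-9.3  2.9 20.5] Mz [0.4  1.45 0.01]
```

```bash
python3 -m handwheel '[{"travel":[0.008,0.003,-0.005],"dr":[0,0,0]},{"travel":[0,0,0],"dr":[0,0,0]},{"travel":[0,0,0],"dr":[0,0,0]}]'
python3 -c "
from h import *
go(-21,-.024)"
python3 -m handwheel '[{"travel":[0,0,0.012],"dr":[0,0,0]},{"travel":[0,0,0],"dr":[0,0,0]}]'
python3 -c "
from h import *
go(-21,-.024)"
```

```text
time_s: 11.65
eef_pos: [0.5237, -0.1841, 0.1366]
eef_rot: [0.26, 0.139, 0.954, 0.054]
wrist_force: [0.1, 1.0, -5.0]
opening: 0.181
shift [-0.013 -0.002  0.025] turn [-0.004 -0.011  0.008]
t 11.65 tcp [ 0.5237 -0.1841  0.1366] q [-0.79 -0.01  2.12  0.6   0.74 -2.46] F [ 0.1  1.  -5. ] M [0.02 0.58 0.01] open 0.181
tip in socket mm [ -2.2   1.2 -20.5] phi -20.8 tilt deg [ 0.3 -0. ] Fsock [-2.3  1.  -4.4] Mz [ 0.06  0.57 -0.03]
time_s: 11.82
eef_pos: [0.5233, -0.1839, 0.1356]
eef_rot: [0.259, 0.137, 0.955, 0.054]
wrist_force: [-8.4, -0.6, 4.9]
opening: 0.182
shift [-0.019 -0.002  0.02 ] turn [-0.003 -0.017  0.014]
t 11.82 tcp [ 0.5233 -0.1839  0.1356] q [-0.78 -0.    2.12  0.6   0.74 -2.46] F [-8.4 -0.6  4.9] M [0.03 0.63 0.02] open 0.182
tip in socket mm [ -3.1   1.7 -21.4] phi -20.6 tilt deg [ 0.5 -0.1] Fsock [-4.8  0.   8.4] Mz [ 0.08  0.62 -0.02]
```

```bash
python3 -m handwheel '[{"travel":[0.006,0,0.012],"dr":[0,0,0.06]},{"travel":[0,0,0.012],"dr":[0,0,-0.12]},{"travel":[0,0,0.012],"dr":[0,0,0.06]}]'
python3 -c "
from h import *
go(-21,-.024)"
python3 -m handwheel '[{"travel":[0.006,0,-0.006],"dr":[0,0,0]},{"travel":[0,0,0],"dr":[0,0,0]}]'
python3 - <<'E'
from h import *
go(-21,-.024)
D=viewer.get_calibration("side");S=viewer.get_calibration("scene")
b=viewer.camera("side");cv2.imwrite("pics/s9.png",b[:,:,::-1]);s=viewer.camera("scene");cv2.imwrite("pics/c9.png",s[:,:,::-1])
E
```

```text
time_s: 12.07
eef_pos: [0.5234, -0.1847, 0.1335]
eef_rot: [0.258, 0.134, 0.955, 0.052]
wrist_force: [-37.9, 6.7, 29.8]
opening: 0.183
shift [-0.024  0.006  0.008] turn [-0.006 -0.02   0.029]
t 12.07 tcp [ 0.5234 -0.1847  0.1335] q [-0.78  0.    2.12  0.6   0.74 -2.47] F [-37.9   6.7  29.8] M [0.96 2.61 0.82] open 0.183
tip in socket mm [ -4.3   1.  -23.2] phi -20.1 tilt deg [ 0.6 -0. ] Fsock [-17.4   9.5  44.5] Mz [1.41 2.53 0.13]
time_s: 12.23
eef_pos: [0.5228, -0.1851, 0.1354]
eef_rot: [0.259, 0.134, 0.955, 0.052]
wrist_force: [0.4, 3.0, -4.5]
opening: 0.182
shift [-0.02   0.007  0.021] turn [-0.007 -0.016  0.028]
t 12.23 tcp [ 0.5228 -0.1851  0.1354] q [-0.79 -0.    2.12  0.6   0.74 -2.47] F [ 0.4  3.  -4.5] M [0.27 0.51 0.3 ] open 0.182
tip in socket mm [ -3.7   0.5 -21.2] phi -20.2 tilt deg [0.5 0. ] Fsock [-1.7  3.  -4.2] Mz [0.42 0.49 0.11]
```

```bash
python3 -m handwheel '[{"travel":[0,0.0165,0.003],"dr":[0,0,0.133]},{"travel":[0,0.0165,0.003],"dr":[0,0,0.133]},{"travel":[0,0.0165,0.003],"dr":[0,0,0.133]},{"travel":[0,0.0165,0.003],"dr":[0,0,0.133]}]'
python3 -c "
from h import *
go(-41,-.0215,-.0028,.0012)"
```

```text
time_s: 12.67
eef_pos: [0.5271, -0.1749, 0.1365]
eef_rot: [0.248, 0.268, 0.927, 0.089]
wrist_force: [-17.5, 1.8, 14.3]
opening: 0.18
shift [-0.003  0.02  -0.006] turn [ 0.006 -0.019  0.15 ]
t 12.67 tcp [ 0.5271 -0.1749  0.1365] q [-0.76 -0.01  2.12  0.59  0.73 -2.16] F [-17.5   1.8  14.3] M [-0.01  1.08  0.61] open 0.18
tip in socket mm [ -3.6   1.8 -22.8] phi -36.5 tilt deg [ 0.4 -0.4] Fsock [-7.8  3.1 21.1] Mz [0.36 1.07 0.5 ]
```

```bash
python3 -m handwheel '[{"travel":[0,0.0165,-0.002],"dr":[0,0,0.133]},{"travel":[0,0.0165,0],"dr":[0,0,0.133]},{"travel":[0,0.0165,0],"dr":[0,0,0.133]},{"travel":[0,0.0165,0],"dr":[0,0,0.133]},{"travel":[0,0.0165,0],"dr":[0,0,0.133]}]'
python3 -c "
from h import *
go(-76,-.0215,-.003,.0015)"
```

```text
time_s: 13.08
eef_pos: [0.5353, -0.1653, 0.1423]
eef_rot: [0.229, 0.429, 0.864, 0.132]
wrist_force: [-3.2, 1.1, 1.2]
opening: 0.18
shift [-0.008  0.075 -0.002] turn [ 0.021 -0.02   0.635]
t 13.08 tcp [ 0.5353 -0.1653  0.1423] q [-0.73 -0.01  2.11  0.57  0.73 -1.75] F [-3.2  1.1  1.2] M [-0.23  0.47  0.52] open 0.18
tip in socket mm [ -2.    2.1 -22.2] phi -56.9 tilt deg [ 0.1 -0.6] Fsock [-2.1  1.4  2.5] Mz [0.09 0.48 0.55]
```

```bash
python3 -m handwheel '[{"travel":[-0.001,0.0165,0],"dr":[0.004,-0.004,0.133]},{"travel":[-0.001,0.0165,0.001],"dr":[0.004,-0.004,0.133]},{"travel":[-0.001,0.0165,0.001],"dr":[0.004,-0.004,0.133]}]'
python3 -c "
from h import *
go(-76,-.0215,-.003,.0015)"
python3 -m handwheel '[{"travel":[-0.001,0.0165,0.001],"dr":[0.004,-0.004,0.133]},{"travel":[-0.001,0.0165,0.001],"dr":[0,0,0.133]}]'
python3 -c "
from h import *
go(-90,-.0215,-.003,.0015)"
```

```text
time_s: 13.33
eef_pos: [0.5417, -0.1609, 0.1461]
eef_rot: [0.215, 0.52, 0.813, 0.151]
wrist_force: [-6.8, 2.5, 4.7]
opening: 0.182
shift [ 0.001  0.017 -0.003] turn [ 0.008 -0.01   0.226]
t 13.33 tcp [ 0.5417 -0.1609  0.1461] q [-0.7  -0.01  2.1   0.55  0.72 -1.5 ] F [-6.8  2.5  4.7] M [-0.05  0.63  0.54] open 0.182
tip in socket mm [ -1.2   2.  -22.2] phi -69.2 tilt deg [ 0.  -0.3] Fsock [-3.4  3.   7.3] Mz [0.27 0.63 0.47]
time_s: 13.5
eef_pos: [0.5464, -0.1589, 0.1487]
eef_rot: [0.204, 0.577, 0.774, 0.165]
wrist_force: [-7.6, 1.2, 3.5]
opening: 0.18
shift [-0.005  0.038 -0.004] turn [ 0.012 -0.007  0.42 ]
t 13.5 tcp [ 0.5464 -0.1589  0.1487] q [-0.69 -0.01  2.09  0.54  0.72 -1.33] F [-7.6  1.2  3.5] M [-0.17  0.81  0.44] open 0.18
tip in socket mm [ -0.7   2.1 -22.2] phi -77.4 tilt deg [-0.1 -0.2] Fsock [-4.7  1.8  6.8] Mz [0.13 0.82 0.44]
```

```bash
for i in 1 2; do python3 -m handwheel '[{"travel":[-0.001,0.0165,0.001],"dr":[0.004,-0.003,0.133]}]' >/dev/null; python3 -c "
from h import *
go(-95,-.0215,-.003,.0015)"; done
```

```text
shift [-0.007  0.041 -0.004] turn [ 0.011 -0.004  0.45 ]
t 13.58 tcp [ 0.5487 -0.1582  0.1501] q [-0.68 -0.01  2.09  0.53  0.72 -1.24] F [-6.2  1.3  2.5] M [-0.07  0.68  0.52] open 0.182
tip in socket mm [ -0.5   1.9 -22.2] phi -81.5 tilt deg [-0.  -0.1] Fsock [-4.   1.8  5.2] Mz [0.24 0.68 0.47]
shift [-0.004  0.022 -0.004] turn [ 0.007 -0.     0.314]
t 13.67 tcp [ 0.5512 -0.1578  0.1515] q [-0.68 -0.    2.08  0.52  0.72 -1.16] F [-6.1  0.6  2.6] M [-0.06  0.67  0.5 ] open 0.181
tip in socket mm [ -0.3   1.8 -22.1] phi -85.6 tilt deg [-0. -0.] Fsock [-3.9  1.1  5.3] Mz [0.24 0.67 0.43]
```

```bash
for i in 1 2 3; do python3 -m handwheel '[{"travel":[-0.001,0.0125,0.001],"dr":[0.002,0,0.1]}]' >/dev/null; python3 -c "
from h import *
go(-95,-.0215,-.003,.0015)"; done
```

```text
shift [-0.003  0.007 -0.004] turn [ 0.005 -0.     0.211]
t 13.75 tcp [ 0.5531 -0.1575  0.1526] q [-0.67 -0.    2.07  0.51  0.72 -1.1 ] F [-7.5  1.   2.5] M [-0.11  0.8   0.47] open 0.184
tip in socket mm [ -0.1   1.9 -22.2] phi -88.7 tilt deg [-0. -0.] Fsock [-5.1  1.6  5.8] Mz [0.2  0.81 0.43]
shift [-0.003 -0.007 -0.005] turn [ 0.002 -0.     0.109]
t 13.83 tcp [ 0.555  -0.1574  0.1536] q [-0.67  0.    2.07  0.51  0.72 -1.03] F [-7.9  1.3  4.3] M [-0.11  0.89  0.38] open 0.186
tip in socket mm [  0.1   1.9 -22.2] phi -91.7 tilt deg [ 0. -0.] Fsock [-4.6  1.9  7.7] Mz [0.15 0.89 0.35]
shift [-0.004 -0.02  -0.005] turn [-0.001 -0.     0.008]
t 13.92 tcp [ 0.5567 -0.1573  0.1546] q [-0.66  0.    2.06  0.5   0.72 -0.97] F [-8.5  1.7  4.5] M [-0.24  0.92  0.72] open 0.181
tip in socket mm [  0.1   1.9 -22.3] phi -94.8 tilt deg [ 0. -0.] Fsock [-4.9  2.3  8. ] Mz [0.22 0.93 0.71]
```

```bash
for i in 1 2 3; do python3 -m handwheel '[{"travel":[-0.001,0.0085,0],"dr":[0.001,0,0.07]}]' >/dev/null; python3 -c "
from h import *
go(-95,-.0215,-.003,.0015)"|tail -1; done
```

```text
tip in socket mm [  0.1   1.9 -22.2] phi -96.9 tilt deg [ 0.1 -0. ] Fsock [-4.3  0.1  4.7] Mz [0.09 0.86 0.79]
tip in socket mm [  0.    1.8 -22.1] phi -98.9 tilt deg [ 0.1 -0. ] Fsock [-4.4  0.5  4. ] Mz [0.14 0.86 0.93]
tip in socket mm [ -0.    1.7 -22.1] phi -100.9 tilt deg [0.1 0. ] Fsock [-3.8  1.8  4.9] Mz [0.2  0.72 1.01]
```

```bash
for i in 1 2 3 4; do python3 -m handwheel '[{"travel":[-0.001,0.012,0],"dr":[0.001,0,0.07]}]' >/dev/null; python3 -c "
from h import *
go(-95,-.0215,-.003,.0015)"|tail -1; done
```

```text
tip in socket mm [  0.2   1.7 -22.1] phi -102.9 tilt deg [ 0.2 -0. ] Fsock [-6.2  2.2  5.5] Mz [0.16 1.06 0.95]
tip in socket mm [  0.2   1.7 -22.2] phi -104.9 tilt deg [ 0.3 -0. ] Fsock [-5.4  1.7  6.3] Mz [0.2  1.08 1.02]
tip in socket mm [  0.3   1.7 -22.2] phi -107.0 tilt deg [ 0.3 -0. ] Fsock [-5.4  1.5  6. ] Mz [0.14 1.05 0.94]
tip in socket mm [  0.5   1.7 -22.2] phi -109.0 tilt deg [ 0.4 -0. ] Fsock [-5.1  0.8  5.9] Mz [0.14 0.98 0.86]
```

```bash
python3 -c "
from h import *
go(-95,-.022,0,.0017)"; for i in 1 2 3 ; do python3 -m handwheel '[{"travel":[0.001,-0.0165,0],"dr":[0,0,-0.133]}]' >/dev/null; python3 -c "
from h import *
go(-95,-.022,0,.0017)"|tail -2; done
```

```text
shift [-0.009 -0.065 -0.001] turn [-0.024  0.002 -0.465]
t 14.5 tcp [ 0.5653 -0.1588  0.1594] q [-0.65  0.02  2.03  0.48  0.74 -0.69] F [-7.4  0.2  2.5] M [-0.38  0.95  0.82] open 0.181
tip in socket mm [  0.5   1.7 -22.2] phi -109.0 tilt deg [ 0.4 -0. ] Fsock [-5.1  0.8  5.9] Mz [0.14 0.98 0.86]
t 14.58 tcp [ 0.5639 -0.1585  0.1588] q [-0.65  0.02  2.04  0.48  0.74 -0.76] F [-3.8  0.1 -0.1] M [ 0.08  0.76 -0.49] open 0.183
tip in socket mm [  1.4   1.2 -22.1] phi -105.1 tilt deg [0.4 0. ] Fsock [-3.3  0.4  1.8] Mz [-0.13  0.76 -0.49]
t 14.67 tcp [ 0.5618 -0.1578  0.1575] q [-0.65  0.01  2.04  0.48  0.74 -0.83] F [-9.   0.7  2.4] M [ 0.32  1.25 -0.49] open 0.184
tip in socket mm [  1.4   1.6 -22.2] phi -101.0 tilt deg [ 0.5 -0. ] Fsock [-6.5  1.4  6.5] Mz [ 0.11  1.22 -0.63]
t 14.75 tcp [ 0.5595 -0.1573  0.1561] q [-0.66  0.01  2.05  0.48  0.73 -0.91] F [-9.4  0.2  4.4] M [ 0.21  1.15 -0.59] open 0.18
tip in socket mm [  1.1   1.9 -22.3] phi -96.9 tilt deg [ 0.7 -0.1] Fsock [-5.9  1.   8.5] Mz [-0.04  1.13 -0.66]
```

```bash
python3 - <<'E'
from h import *
a=viewer.camera("wrist");cv2.imwrite("pics/w10.png",a[:,:,::-1])
w3=cv2.imread("pics/w3.png");w10=cv2.imread("pics/w10.png");w6=cv2.imread("pics/w6.png")
for n,i in(("w3",w3),("w6",w6),("w10",w10)):
    h=cv2.cvtColor(i,cv2.COLOR_BGR2HSV);g=h[:,:,2].astype(int)
    for r in(5,60,120,180,240,300): 
        d=np.abs(np.diff(cv2.GaussianBlur(g.astype(np.float32),(3,3),0)[r]));e=[int(x) for x in np.where(d[180:380]>14)[0]+180];print(n,r,e)
E
```

```text
w3 5 [269, 270, 271, 294, 295]
w3 60 [230, 238, 270, 271, 293, 294, 295]
w3 120 [231, 240, 271, 272, 293, 294]
w3 180 [234, 271, 272, 273, 292, 293]
w3 240 [199, 248, 273, 292, 293]
w3 300 [188, 189, 255, 256, 290, 291, 341, 357, 358]
w6 5 [270, 271, 293, 294, 295, 332, 333]
w6 60 [270, 271, 293, 294, 295]
w6 120 [221, 222, 228, 229, 239, 240, 241, 245, 246, 247, 271, 272, 293, 294]
w6 180 [187, 188, 189, 198, 199, 233, 250, 251, 272, 273, 293]
w6 240 [247, 248, 252, 253, 272, 273, 292, 293]
w6 300 [188, 189, 255, 256, 290, 291, 357, 358]
w10 5 []
w10 60 []
w10 120 [330]
w10 180 [253, 254, 370, 371, 372]
w10 240 [191, 222, 293, 294, 334, 335, 362, 363, 372, 373]
w10 300 [188, 189, 255, 256, 290, 291, 340, 341, 353, 354, 355]
```

```bash
python3 - <<'E'
import cv2,numpy as np
i=cv2.imread("pics/w10.png");g=cv2.GaussianBlur(i,(3,3),0).max(2)
for r in(5,60,120,180,240,290): print(r,g[r,232:320:4])
d=cv2.imread("pics/w6.png");g=cv2.GaussianBlur(d,(3,3),0).max(2)
for r in(5,240): print("w6",r,g[r,232:320:4])
E
```

```text
5 [ 90  90  94  92  90  92 103 101 101 100 102 102 118 120 119 119 119 118
  89  88  90  92]
60 [ 93  90  95  94  91  91 103 102 104 104 102 105 121 122 120 119 120 110
  99  95  94  94]
120 [ 95  94  97  93  93  94 104 105 104 104 106 111 122 122 122 122 122  96
  95  92  92  90]
180 [159 160 161 162 160 158 105 105 107 104 105 120 123 123 123 124 135 149
 150 150 150 150]
240 [175 175 174 175 174 126 107 107 106 107 105 126 124 125 126 126 175 176
 176 177 176 176]
290 [ 25  26  27  54  88  25  73 107 107 107 108 125  96  86  86  18  31 122
  29  23  18  25]
w6 5 [ 96  95  95  99  98  98  98  98  99  99 154 157 157 156 155 154  72  69
  67  66  65  49]
w6 240 [145 169 184 188 174 141 103 104 103  94  95 147 147 147 147 144  97 100
  98 102  98 100]
```

```bash
cat >> h.py <<'E'
def twist():
    "ridge columns of the held key at rows 5 and 240 of the wrist picture; twist in deg (+ = key clockwise of tool)"
    g=cv2.GaussianBlur(viewer.camera("wrist"),(5,5),0).max(2).astype(float); r=[]
    for row in(10,60,120,240):
        s=g[row-4:row+5,255:292].mean(0); r.append(255+int(np.argmax(s[4:]-s[:-4]))+2)
    print("ridge",r,"twist about",round(np.degrees((r[0]-r[3]+3)*.13/320/.1),1))
E
python3 -c "
from h import *
twist()"
for i in 1 2 3 4; do python3 -m handwheel '[{"travel":[-0.001,0.0165,-0.001],"dr":[0,-0.01,0.133]}]' >/dev/null; python3 -c "
from h import *
tip();twist()"; done
```

```text
ridge [276, 275, 275, 274] twist about 1.2
tip in socket mm [  0.    1.4 -22. ] phi -100.8 tilt deg [0.7 0.2] Fsock [-2.3  0.8  1.3] Mz [0.   0.43 0.46]
ridge [271, 271, 272, 273] twist about 0.2
tip in socket mm [  0.1   0.9 -21.7] phi -105.1 tilt deg [0.7 0.6] Fsock [-2.6  0.2 -1.5] Mz [0.24 0.37 0.57]
ridge [271, 271, 272, 273] twist about 0.2
tip in socket mm [  0.3   0.4 -21.6] phi -109.3 tilt deg [0.7 0.9] Fsock [-3.6  0.1 -1. ] Mz [0.41 0.77 0.64]
ridge [270, 270, 271, 273] twist about 0.0
tip in socket mm [  0.1   0.3 -21.6] phi -113.5 tilt deg [0.8 1.2] Fsock [-1.4  1.4 -1.3] Mz [0.27 0.15 0.74]
ridge [268, 269, 270, 272] twist about -0.2
```

```bash
python3 -c "
from h import *
go(-113.5,-.022,.0002,.001)"
```

```text
shift [-0.007 -0.008 -0.002] turn [-0.004  0.048 -0.014]
t 15.38 tcp [ 0.5684 -0.1598  0.161 ] q [-0.63  0.02  2.03  0.44  0.72 -0.56] F [ 2.  -1.1 -4.4] M [0.14 0.21 0.16] open 0.181
tip in socket mm [  0.6  -0.  -21.5] phi -113.9 tilt deg [0.7 1.3] Fsock [-0.6 -1.2 -4.8] Mz [0.21 0.2  0.06]
```

```bash
python3 -m handwheel '[{"travel":[-0.006,-0.006,0],"dr":[0,0.048,0]},{"travel":[0,0,0],"dr":[0,0,0]}]'>/dev/null; python3 -c "
from h import *
tip()"
for i in 1 2 3 4; do python3 -m handwheel '[{"travel":[0,-0.0165,0],"dr":[0,0,-0.133]},{"travel":[0,0,0],"dr":[0,0,0]}]' >/dev/null; python3 -c "
from h import *
tip();twist()"; done
```

```text
tip in socket mm [  1.9   1.5 -22.3] phi -113.5 tilt deg [-0.  -0.1] Fsock [-4.6  0.8  3.3] Mz [-0.06  1.06 -0.2 ]
tip in socket mm [  1.7   1.8 -22.4] phi -109.1 tilt deg [ 0.1 -0.3] Fsock [-4.5  2.3  6. ] Mz [ 0.09  1.05 -0.19]
ridge [275, 275, 274, 274] twist about 0.9
tip in socket mm [  1.3   2.1 -22.4] phi -104.7 tilt deg [ 0.2 -0.3] Fsock [-4.7  0.2  5.1] Mz [ 0.    0.97 -0.2 ]
ridge [275, 275, 274, 274] twist about 0.9
tip in socket mm [  1.    2.3 -22.4] phi -100.4 tilt deg [ 0.3 -0.4] Fsock [-4.5  2.   4.3] Mz [-0.04  0.91 -0.21]
ridge [275, 275, 274, 274] twist about 0.9
tip in socket mm [  0.7   2.4 -22.4] phi -96.0 tilt deg [ 0.4 -0.5] Fsock [-5.   2.2  4.3] Mz [-0.07  0.94 -0.18]
ridge [275, 275, 274, 274] twist about 0.9
```

```bash
python3 - <<'E'
from h import *
tip()
w=viewer.camera("wrist")[:,:,::-1];b=viewer.camera("side")[:,:,::-1];s=viewer.camera("scene")[:,:,::-1]
cv2.imwrite("pics/s11.png",b);cv2.imwrite("pics/c11.png",s)
b9=cv2.imread("pics/s9.png");c9=cv2.imread("pics/c9.png")
f=lambda i,x,y:cv2.resize(i[y:y+60,x:x+80],(400,300),interpolation=cv2.INTER_CUBIC)
cv2.imwrite("pics/m11.png",np.vstack([np.hstack([f(b9,235,110),f(c9,185,215)]),np.hstack([f(b,235,110),cv2.resize(w[200:420,130:423],(400,300))])]))
o=ctrl.get_obs();R=Rot(o);D=viewer.get_calibration("side")
K=MOUTH+sock(YAW)@[-.0015,.0015,.061];print("home origin px crop side",(proj(D,K)-[235,110])*5,"mouth",(proj(D,MOUTH)-[235,110])*5)
S=viewer.get_calibration("scene");print("scene",(proj(S,K)-[185,215])*5)
E
```

```text
tip in socket mm [  0.7   2.4 -22.4] phi -96.2 tilt deg [ 0.4 -0.5] Fsock [-4.7  3.2  5.1] Mz [-0.04  0.84 -0.14]
home origin px crop side [207.76898045 145.00501363] mouth [155.83099158 209.09656562]
scene [178.74812652 113.58867814]
```

View pics/m11.png

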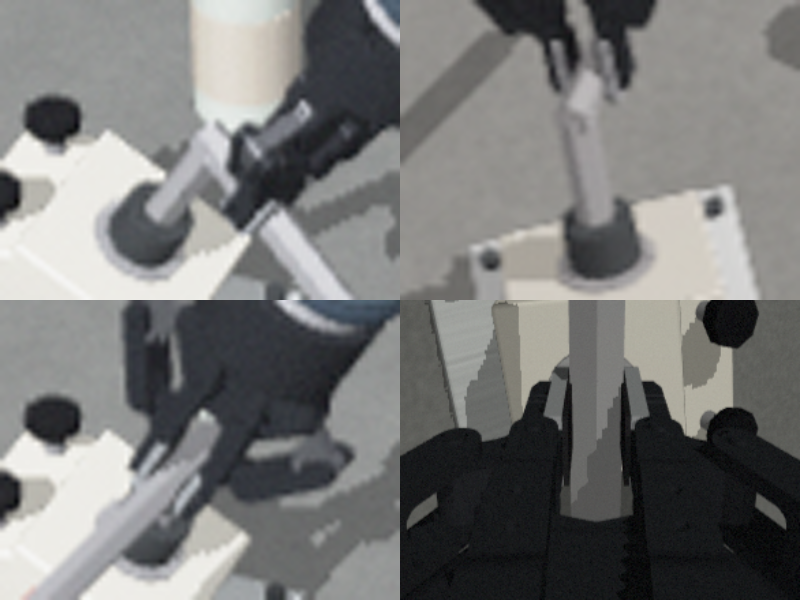

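```bash
for i in 1 2 3 4 5 6; do python3 -m handwheel '[{"travel":[-0.001,0.0165,0],"dr":[0,0,0.133]}]' >/dev/null; python3 -c "
from h import *
tip()"; done; python3 -c "
from h import *
twist();tip();print(ctrl.get_obs()['opening'])"
```

```text
tip in socket mm [  0.2   2.4 -22.4] phi -100.0 tilt deg [ 0.3 -0.5] Fsock [-2.8  1.3  3.3] Mz [-0.11  0.49  0.5 ]
tip in socket mm [  0.4   2.2 -22.3] phi -103.8 tilt deg [ 0.2 -0.4] Fsock [-0.9  0.9  0.9] Mz [-0.11  0.31  0.57]
tip in socket mm [  0.6   2.  -22.2] phi -107.7 tilt deg [ 0.2 -0.4] Fsock [-1.2  1.6 -0.6] Mz [-0.03  0.39  0.54]
tip in socket mm [  0.9   1.8 -22.2] phi -111.7 tilt deg [ 0.1 -0.3] Fsock [-2.3  0.5  0.3] Mz [-0.02  0.44  0.52]
tip in socket mm [  1.2   1.7 -22.2] phi -115.6 tilt deg [-0.  -0.3] Fsock [-2.5  0.6  0.8] Mz [-0.15  0.73  0.51]
tip in socket mm [  1.5   1.3 -22.2] phi -119.4 tilt deg [-0.1 -0.2] Fsock [-2.3  1.2  2. ] Mz [-0.12  0.63  0.39]
ridge [270, 266, 260, 272] twist about 0.2
tip in socket mm [  1.9   0.9 -22.1] phi -119.7 tilt deg [-0.2 -0.2] Fsock [-2.8  0.   0.4] Mz [-0.14  0.59 -0.11]
0.1806914336460763
```

```bash
python3 - <<'E'
from h import *
np.set_printoptions(precision=3,suppress=True)
M=sock(YAW)
for n in("side","scene"):
    C=viewer.get_calibration(n);im=viewer.camera(n);cv2.imwrite(f"pics/{n}12.png",im[:,:,::-1])
    h=cv2.cvtColor(im,cv2.COLOR_RGB2HSV);m=cv2.inRange(h,(0,120,70),(9,255,255))|cv2.inRange(h,(172,120,70),(180,255,255))
    for c in cv2.findContours(m,0,1)[0]:
        if cv2.contourArea(c)<3: continue
        q=cv2.minAreaRect(c)[0];o,d=ray(C,q);z=M[:,2];P=o+d*((MOUTH+.061*z-o)@z)/(d@z);L=M.T@(P-MOUTH)
        print(n,np.round(q,1),cv2.contourArea(c),"sock",L,"r",np.hypot(L[0],L[1]),"phi",(np.degrees(np.arctan2(L[1],L[0]))-180+540)%360-360)
w=viewer.camera("wrist");cv2.imwrite("pics/w12.png",w[:,:,::-1]);g=cv2.GaussianBlur(w,(5,5),0)
for r in(10,60,120,180,240): print(r,g.max(2)[r,200:350:5])
h=cv2.cvtColor(w,cv2.COLOR_RGB2HSV);m=cv2.inRange(h,(0,120,70),(9,255,255));print("red px wrist",m.sum()//255,np.argwhere(m).mean(0) if m.any() else 0)
tip()
E
```

```text
side [174.6 390.4] 50.5 sock [-0.114  0.661  0.061] r 0.6706616703635461 phi -260.2028096185292
side [264.6 320.2] 84.5 sock [-0.196  0.445  0.061] r 0.4864536212059144 phi -246.179730669717
scene [280.5 245.5] 15.5 sock [0.097 0.135 0.061] r 0.16662738913171565 phi -305.6909682252474
scene [425.4 195.5] 10.5 sock [0.029 0.544 0.061] r 0.5445605509952269 phi -273.0857012791919
scene [350.6 184.2] 31.5 sock [-0.125  0.394  0.061] r 0.41328247980919924 phi -252.36605716484655
scene [187.  45.] 207.5 sock [-3.313  0.066  0.061] r 3.31350176015863 phi -181.1494403676926
10 [ 91  88  89  90  88  88  90  90  91  91  92 108 108 108 108 108 108 108
 108 108  80  70  66  65  61  59  57  56  59  56]
60 [ 90  90  90  91  95  91  91  94  95  92  95 110 110 110 110 109 109 109
 109 110  66  61  63  62  63  62  62  63  63  61]
120 [ 94  95  93  93  95  93  95  97  93  95  97 111 111 110 111 111 111 111
 111 108  65  63  63  64  64  62  62  62  63  65]
180 [ 93 133 166 159 161 159 157 160 161 152 146 113 112 112 112 112 112 111
 112 139 153 177 177 177  89   9  16  18  17  18]
240 [172 171 171 171 171 172 173 172 172 172 155 114 114 113 113 112 114 113
 113 156 173 173 173 173 173 173 171 167 176 176]
red px wrist 0 0
tip in socket mm [  1.9   1.  -22.1] phi -119.4 tilt deg [-0.2 -0.2] Fsock [-0.8 -0.6  0.1] Mz [-0.35  0.27 -0.25]
```

```bash
python3 - <<'E'
from h import *
np.set_printoptions(precision=1,suppress=True)
M=sock(YAW);D=viewer.get_calibration("side");S=viewer.get_calibration("scene")
kx=M@[np.cos(np.radians(-20)),np.sin(np.radians(-20)),0];z=M[:,2]
for dep in(.004,.014,.024):
    O=MOUTH+M@[-.0015,.0015,.085-dep]
    print(dep,[((proj(D,X)-[235,110])*5, (proj(S,X)-[185,215])*5+[400,0]) for X in(O,O+.0098*z,O+.0098*(z+kx))])
# key tip drawn from tool: current & in-hand geometry seen at s9 pose
E
```

```text
0.004 [(array([225.2, 121.9]), array([570.8,  80.3])), (array([233.9, 110.3]), array([566.9,  63.7])), (array([221.8,  95.4]), array([562.2,  74.3]))]
0.014 [(array([216.4, 133.5]), array([574.8,  97. ])), (array([225. , 122.1]), array([570.9,  80.6])), (array([213. , 107.3]), array([566.2,  91.2]))]
0.024 [(array([207.8, 145. ]), array([578.7, 113.6])), (array([216.3, 133.7]), array([574.9,  97.3])), (array([204.3, 119. ]), array([570.2, 108. ]))]
```

```bash
for i in 1 2 3 4 5 6 7; do python3 -m handwheel '[{"travel":[-0.002,0.0165,0],"dr":[0,0,0.133]},{"travel":[0,0,0],"dr":[0,0,0]}]' >/dev/null; python3 -c "
from h import *
tip()"; done; python3 -c "
from h import *
go(-145,-.022,.001,.001)"
```

```text
tip in socket mm [  2.    0.6 -22. ] phi -123.1 tilt deg [-0.3 -0.1] Fsock [-0.4  0.1 -0.1] Mz [-0.21  0.34 -0.2 ]
tip in socket mm [  2.2   0.5 -22. ] phi -126.8 tilt deg [-0.4 -0.1] Fsock [-0.8  0.2  0.2] Mz [-0.14  0.27 -0.11]
tip in socket mm [  2.3   0.4 -22.1] phi -130.4 tilt deg [-0.5 -0.1] Fsock [-1.6  0.6 -0.2] Mz [0.02 0.36 0.03]
tip in socket mm [  2.3   0.3 -22.1] phi -133.9 tilt deg [-0.5 -0. ] Fsock [-1.5  0.6  0.8] Mz [-0.04  0.39  0.07]
tip in socket mm [  2.2   0.2 -22.1] phi -137.3 tilt deg [-0.6  0. ] Fsock [-0.7  1.1  2. ] Mz [-0.08  0.38  0.03]
tip in socket mm [  2.3  -0.1 -22.1] phi -140.7 tilt deg [-0.7  0.1] Fsock [-0.9  0.5 -0.1] Mz [-0.11  0.26  0.07]
tip in socket mm [  2.4  -0.4 -22. ] phi -144.1 tilt deg [-0.7  0.1] Fsock [-0.4  0.7 -0.3] Mz [-0.05  0.23  0.08]
shift [ 0.002 -0.005  0.002] turn [ 0.019 -0.017  0.028]
t 18.43 tcp [ 0.582  -0.1726  0.1691] q [-0.66  0.05  1.98  0.48  0.76 -0.08] F [-0.2  0.7 -0.4] M [-0.1   0.22  0.04] open 0.179
tip in socket mm [  2.4  -0.4 -22. ] phi -144.1 tilt deg [-0.7  0.1] Fsock [-0.4  0.7 -0.3] Mz [-0.05  0.23  0.08]
```

```bash
python3 -m handwheel '[{"travel":[0.002,0,0.001],"dr":[0.019,-0.017,0.04]},{"travel":[0,0,0],"dr":[0,0,0]}]' >/dev/null; python3 -c "
from h import *
tip()"; for i in 1 2 3 4 5; do python3 -m handwheel '[{"travel":[-0.001,0.0083,0],"dr":[0,0,0.067]},{"travel":[0,0,0],"dr":[0,0,0]}]' >/dev/null; python3 -c "
from h import *
tip()"; done
```

```text
tip in socket mm [  2.1  -0.3 -21.7] phi -144.7 tilt deg [-0.1  0.1] Fsock [ 0.6 -0.1 -2.8] Mz [-0.15  0.05  0.11]
tip in socket mm [  2.2  -0.4 -21.9] phi -146.1 tilt deg [-0.1  0.1] Fsock [ 1.3  0.1 -0.9] Mz [-0.24  0.09  0.08]
tip in socket mm [  2.2  -0.5 -21.9] phi -147.6 tilt deg [-0.2  0.1] Fsock [ 0.1 -0.8 -1.5] Mz [-0.33  0.12  0.16]
tip in socket mm [  2.1  -0.5 -21.9] phi -149.2 tilt deg [-0.2  0.2] Fsock [ 1.  -1.1 -1.7] Mz [-0.34  0.09  0.23]
tip in socket mm [  2.   -0.5 -21.9] phi -150.8 tilt deg [-0.2  0.2] Fsock [ 0.1 -0.2 -1.3] Mz [-0.35  0.07  0.33]
tip in socket mm [  1.9  -0.6 -21.8] phi -152.3 tilt deg [-0.2  0.2] Fsock [ 1.6 -1.  -0.9] Mz [-0.33  0.08  0.46]
```

```bash
for i in 1 2 3 4 5; do python3 -m handwheel '[{"travel":[-0.001,0.0083,0],"dr":[0,0,0.067]},{"travel":[0,0,0],"dr":[0,0,0]}]' >/dev/null; python3 -c "
from h import *
tip()"; done
```

```text
tip in socket mm [  1.9  -0.6 -21.8] phi -153.9 tilt deg [-0.3  0.3] Fsock [ 1.  -1.7 -1. ] Mz [-0.37 -0.03  0.44]
tip in socket mm [  1.8  -0.7 -21.7] phi -155.5 tilt deg [-0.3  0.3] Fsock [-0.2 -1.6 -1.7] Mz [-0.41  0.01  0.56]
tip in socket mm [  1.7  -0.7 -21.7] phi -157.1 tilt deg [-0.3  0.3] Fsock [-0.  -1.5 -1.6] Mz [-0.41  0.03  0.62]
tip in socket mm [  1.7  -0.8 -21.7] phi -158.7 tilt deg [-0.3  0.4] Fsock [ 0.1 -1.  -1.5] Mz [-0.45 -0.04  0.71]
tip in socket mm [  1.7  -0.8 -21.7] phi -160.3 tilt deg [-0.3  0.4] Fsock [ 0.5 -1.9 -3.3] Mz [-0.43  0.01  0.74]
```

```bash
for i in 1 2; do python3 -m handwheel '[{"travel":[0.001,-0.0165,0],"dr":[0,0,-0.133]},{"travel":[0.001,-0.0165,0],"dr":[0,0,-0.133]},{"travel":[0,0,0],"dr":[0,0,0]}]'>/dev/null; python3 -c "
from h import *
tip()"; done;  python3 -m handwheel '[{"travel":[0,-0.01,0],"dr":[0,0,-0.08]},{"travel":[0,0,0],"dr":[0,0,0]}]'>/dev/null; python3 -c "
from h import *
go(-141,-.02,.002,0);twist()"
```

```text
tip in socket mm [  2.1  -0.8 -21.9] phi -151.8 tilt deg [-0.3  0.2] Fsock [-0.4 -0.8  0.8] Mz [-0.09  0.15  0.2 ]
tip in socket mm [  2.2  -0.  -22. ] phi -143.6 tilt deg [-0.2  0. ] Fsock [ 0.7 -0.8 -1.2] Mz [-0.38  0.17  0.07]
shift [-0.    -0.001 -0.013] turn [ 0.003 -0.005 -0.013]
t 20.93 tcp [ 0.5813 -0.1709  0.1685] q [-0.65  0.05  1.98  0.47  0.77 -0.11] F [ 1.2 -0.9 -0.6] M [-0.33  0.18 -0.05] open 0.178
tip in socket mm [  2.1   0.1 -22.1] phi -141.4 tilt deg [-0.2 -0. ] Fsock [ 0.6 -1.  -1.1] Mz [-0.29  0.2   0.11]
ridge [258, 267, 265, 265] twist about -0.9
```

```bash
python3 -m handwheel '[{"travel":[0,0,-0.03],"dr":[0,0,0]},{"travel":[0,0,-0.03],"dr":[0,0,0]},{"travel":[0,0,-0.03],"dr":[0,0,0]},{"travel":[0,0,0],"dr":[0,0,0]}]'>/dev/null; python3 -c "
from h import *
tip()"
```

```text
tip in socket mm [ 1.8 -0.1 -8.1] phi -141.9 tilt deg [-0.2  0. ] Fsock [ 1.3 -0.2 -1.9] Mz [-0.11 -0.13  0.14]
```

```bash
python3 -m handwheel '[{"travel":[0,0,-0.04],"dr":[0,0,0]},{"travel":[0,0,-0.05],"dr":[0,0,0]},{"travel":[0,0,-0.1],"dr":[0,0,0]},{"travel":[0,0,-0.15],"dr":[0,0,0]},{"travel":[0,0,-0.15],"dr":[0,0,0]},{"travel":[0,0,-0.1],"dr":[0,0,0]},{"travel":[0,0,0],"dr":[0,0,0]},{"travel":[0,0,0],"dr":[0,0,0]}]'>/dev/null; python3 - <<'E'
from h import *
tip()
s=viewer.camera("side");cv2.imwrite("pics/s13.png",s[:,:,::-1]);c=viewer.camera("scene");cv2.imwrite("pics/c13.png",c[:,:,::-1])
twist()
togo(np.array([.606,.158,.26]),down(2.937))
# key pose in hand: red band seen from scene/side
o=ctrl.get_obs();R=Rot(o)
for n,im in(("side",s),("scene",c)):
    C=viewer.get_calibration(n);h=cv2.cvtColor(im,cv2.COLOR_RGB2HSV);m=cv2.inRange(h,(0,120,70),(9,255,255))
    e=proj(C,o["eef_pos"]+R.apply([.13,0,-.012]));print(n,"pred red",e.round(1),[np.round(cv2.minAreaRect(k)[0],1).tolist() for k in cv2.findContours(m,0,1)[0] if cv2.contourArea(k)>3])
    t=proj(C,o["eef_pos"]+R.apply(TIP));g=proj(C,o["eef_pos"]+R.apply([-.0355,0,-.012]));print("pred tip",t,"origin",g)
E
```

```text
tip in socket mm [-7.   7.7 83.6] phi -142.2 tilt deg [ 0.8 -0.7] Fsock [-3.3 -0.3 -3.9] Mz [-0.04  0.74  0.02]
ridge [280, 262, 266, 284] twist about -0.2
shift [ 1.82  -1.286  0.31 ] turn [ 1.134  0.218 -4.106]
t 22.13 tcp [ 0.5222 -0.1689  0.2549] q [-0.74 -0.19  2.    0.42  1.01 -0.07] F [-0.5 -0.5 -5. ] M [-0.1   0.67  0.02] open 0.18
side pred red [230.9 105.5] [[174.6, 390.5], [264.6, 320.2], [233.0, 109.0]]
pred tip [281.09902683 136.85253991] origin [295.92573137 115.70480359]
scene pred red [265.7 217.4] [[261.4, 219.8], [350.6, 184.2]]
pred tip [221.32622104 228.85557639] origin [214.52017441 200.30074985]
```

```bash
python3 -m handwheel '[{"travel":[0,0,-0.15],"dr":[0,0,0]},{"travel":[0,0,0],"dr":[0.063,0.012,-0.228]},{"travel":[0,0,0],"dr":[0.063,0.012,-0.228]},{"travel":[0,0,0],"dr":[0.063,0.012,-0.228]},{"travel":[0,0,0],"dr":[0.063,0.012,-0.228]},{"travel":[0,0,0],"dr":[0.063,0.012,-0.228]},{"travel":[0,0,0],"dr":[0.063,0.012,-0.228]},{"travel":[0,0,0],"dr":[0.063,0.012,-0.228]},{"travel":[0,0,0],"dr":[0.063,0.012,-0.228]},{"travel":[0,0,0],"dr":[0.063,0.012,-0.228]},{"travel":[0,0,0],"dr":[0,0,0]}]'; python3 -c "
from h import *
togo(np.array([.606,.158,.26]),down(2.937))"
```

```text
time_s: 23.05
eef_pos: [0.5092, -0.1652, 0.26]
eef_rot: [0.029, 0.588, 0.797, 0.137]
wrist_force: [-0.3, 0.3, -4.8]
opening: 0.182
shift [1.837 1.185 0.532] turn [ 0.56   0.058 -2.023]
t 23.05 tcp [ 0.5092 -0.1652  0.26  ] q [-0.71 -0.01  1.78  0.29  1.34 -1.07] F [-0.3  0.3 -4.8] M [-0.32  0.18  0.02] open 0.182
```

```bash
python3 -m handwheel '[{"travel":[0,0,0],"dr":[0.062,0.006,-0.225]},{"travel":[0,0,0],"dr":[0.062,0.006,-0.225]},{"travel":[0,0,0],"dr":[0.062,0.006,-0.225]},{"travel":[0,0,0],"dr":[0.062,0.006,-0.225]},{"travel":[0,0,0],"dr":[0.062,0.006,-0.225]},{"travel":[0,0,0],"dr":[0.062,0.006,-0.225]},{"travel":[0,0,0],"dr":[0.062,0.006,-0.225]},{"travel":[0,0,0],"dr":[0.062,0.006,-0.225]},{"travel":[0,0,0],"dr":[0.062,0.006,-0.225]},{"travel":[0,0,0],"dr":[0,0,0]}]'; python3 -c "
from h import *
togo(np.array([.606,.158,.24]),down(2.937))"
```

```text
time_s: 23.88
eef_pos: [0.5099, -0.1613, 0.2476]
eef_rot: [-0.004, 0.096, 0.995, 0.003]
wrist_force: [-0.4, 0.6, -4.3]
opening: 0.179
shift [-0.224  2.211  0.058] turn [ 0.008 -0.016  0.025]
t 23.88 tcp [ 0.5099 -0.1613  0.2476] q [-0.53  0.08  1.68  0.    1.39 -1.91] F [-0.4  0.6 -4.3] M [-0.01 -0.09 -0.02] open 0.179
```

```bash
python3 -m handwheel '[{"travel":[-0.02,0.12,-0.02],"dr":[0,-0.016,0.025]},{"travel":[-0.025,0.24,-0.01],"dr":[0,0,0]},{"travel":[-0.025,0.24,-0.01],"dr":[0,0,0]},{"travel":[-0.025,0.24,-0.01],"dr":[0,0,0]},{"travel":[-0.025,0.24,-0.01],"dr":[0,0,0]},{"travel":[-0.025,0.24,-0.01],"dr":[0,0,0]},{"travel":[-0.025,0.24,0],"dr":[0,0,0]},{"travel":[-0.025,0.24,0],"dr":[0,0,0]},{"travel":[-0.025,0.2,0],"dr":[0,0,0]},{"travel":[0,0.1,0],"dr":[0,0,0]},{"travel":[0,0,0],"dr":[0,0,0]},{"travel":[0,0,0],"dr":[0,0,0]}]'; python3 -c "
from h import *
togo(np.array([.6075,.1584,.204]),down(2.937))"
```

```text
time_s: 24.88
eef_pos: [0.6183, 0.1545, 0.2504]
eef_rot: [-0.004, 0.143, 0.99, 0.014]
wrist_force: [0.2, -0.1, -4.1]
opening: 0.182
shift [ 0.073 -0.004  0.31 ] turn [ 0.053 -0.021 -0.159]
t 24.88 tcp [0.6183 0.1545 0.2504] q [ 0.04  0.3   1.42  0.03  1.42 -1.24] F [ 0.2 -0.1 -4.1] M [-0.11 -0.06 -0.01] open 0.182
```

```bash
python3 -m handwheel '[{"travel":[0.073,-0.004,0.1],"dr":[0.053,-0.021,-0.159]},{"travel":[0,0,0.12],"dr":[0,0,0]},{"travel":[0,0,0.07],"dr":[0,0,0]},{"travel":[0,0,0],"dr":[0,0,0]},{"travel":[0,0,0],"dr":[0,0,0]}]'; python3 - <<'E'
from h import *
togo(np.array([.6075,.1584,.204]),down(2.937))
w=viewer.camera("wrist")[:,:,::-1];b=viewer.camera("side")[:,:,::-1];s=viewer.camera("scene")[:,:,::-1]
for n,i in(("w14",w),("s14",b),("c14",s)): cv2.imwrite(f"pics/{n}.png",i)
for n in("w3","w14"):
    g=cv2.GaussianBlur(cv2.imread(f"pics/{n}.png"),(3,3),0).max(2).astype(int)
    for r in(10,120,240): print(n,r,[int(x)+225 for x in np.where(np.abs(np.diff(g[r,225:330]))>11)[0]])
    print(n,"col275",[int(x)+320 for x in np.where(np.abs(np.diff(g[320:390,275]))>8)[0]], g[320:390:5,275])
D=viewer.get_calibration("side");o=ctrl.get_obs();R=Rot(o)
h=cv2.cvtColor(b,cv2.COLOR_BGR2HSV);m=cv2.inRange(h,(0,120,80),(8,255,255))
for c in cv2.findContours(m,0,1)[0]:
    q=cv2.minAreaRect(c)[0]
    if cv2.contourArea(c)>3 and q[1]<280:
        C,d=ray(D,q);C=R.inv().apply(C-o["eef_pos"]);d=R.inv().apply(d);print("red in tool",q,C-d*C[1]/d[1],"(before .1248,-.005; .1217,-.0053)")
E
```

```text
time_s: 25.3
eef_pos: [0.6066, 0.1539, 0.2037]
eef_rot: [-0.001, 0.11, 0.994, 0.001]
wrist_force: [0.2, 0.8, -4.7]
opening: 0.182
shift [ 0.001  0.03  -0.002] turn [ 0.003 -0.005 -0.03 ]
t 25.3 tcp [0.6066 0.1539 0.2037] q [ 0.06  0.32  1.5   0.    1.33 -1.29] F [ 0.2  0.8 -4.7] M [-0.01 -0.06  0.01] open 0.182
w3 10 [269, 270, 271, 294, 295]
w3 120 [231, 239, 240, 271, 272, 293, 294]
w3 240 [248, 272, 273, 274, 292, 293]
w3 col275 [324, 325, 326, 360, 361, 362, 363] [ 89 102 144 144 143 138 138 136 134  18  15  19  18  15]
w14 10 [273, 274, 275, 297, 298, 299]
w14 120 [230, 240, 241, 273, 274, 295, 296]
w14 240 [250, 251, 273, 274, 292, 293, 294]
w14 col275 [325, 326, 327, 360, 361, 362, 363] [ 87  91 151 151 151 151 150 149 145  15  17  17  15  19]
red in tool (212.10137939453125, 233.3581085205078) [0.11702275 0.         0.00474603] (before .1248,-.005; .1217,-.0053)
```

```bash
python3 -m handwheel '[{"travel":[0,0.03,0],"dr":[0,0,-0.05]},{"travel":[0,0,0.12],"dr":[0,0,0]},{"travel":[0,0,0.12],"dr":[0,0,0]},{"travel":[0,0,0],"dr":[0,0,0]},{"travel":[0,0,0],"dr":[0,0,0]}]'; python3 -c "
from h import *
togo(np.array([.6075,.1584,.084]),down(2.95))"
```

```text
time_s: 25.87
eef_pos: [0.6132, 0.1593, 0.1746]
eef_rot: [0.005, 0.095, 0.996, 0.002]
wrist_force: [0.4, -0.4, -3.3]
opening: 0.183
shift [ 0.042 -0.017  0.604] turn [0.011 0.019 0.004]
t 25.87 tcp [0.6132 0.1593 0.1746] q [ 0.07  0.35  1.51  0.    1.26 -1.32] F [ 0.4 -0.4 -3.3] M [-0.02 -0.1   0.03] open 0.183
```

```bash
python3 -m handwheel '[{"travel":[0.05,-0.014,0.08],"dr":[0.011,0.019,0]},{"travel":[0.015,0,0.1],"dr":[0,0,0]},{"travel":[0.01,0,0.06],"dr":[0,0,0]},{"travel":[0,0,0],"dr":[0,0,0]},{"travel":[0,0,0],"dr":[0,0,0]}]'; python3 -c "
from h import *
togo(np.array([.6075,.1584,.084]),down(2.95))"
```

```text
time_s: 26.28
eef_pos: [0.6029, 0.1601, 0.1408]
eef_rot: [0.002, 0.094, 0.996, 0.0]
wrist_force: [0.5, 0.2, -4.8]
opening: 0.179
shift [-0.031 -0.006  0.379] turn [0.002 0.008 0.007]
t 26.28 tcp [0.6029 0.1601 0.1408] q [ 0.07  0.37  1.56 -0.    1.21 -1.31] F [ 0.5  0.2 -4.8] M [-0.07 -0.08 -0.01] open 0.179
```

```bash
python3 -m handwheel '[{"travel":[-0.025,-0.006,0.03],"dr":[0,0.008,0]},{"travel":[0,0,0.05],"dr":[0,0,0]},{"travel":[0,0,0.05],"dr":[0,0,0]},{"travel":[0,0,0],"dr":[0,0,0]}]'; python3 -c "
from h import *
togo(np.array([.6075,.1584,.084]),down(2.95))"
```

```text
time_s: 26.62
eef_pos: [0.6084, 0.1584, 0.122]
eef_rot: [0.002, 0.094, 0.996, 0.001]
wrist_force: [-0.5, -0.5, -5.3]
opening: 0.182
shift [ 0.007 -0.002  0.253] turn [0.004 0.007 0.008]
t 26.62 tcp [0.6084 0.1584 0.122 ] q [ 0.07  0.41  1.56  0.    1.18 -1.32] F [-0.5 -0.5 -5.3] M [-0.09 -0.03  0.01] open 0.182
```

```bash
python3 -m handwheel '[{"travel":[0.009,-0.002,0.05],"dr":[0,0.005,0]},{"travel":[0.004,0,0.05],"dr":[0,0,0]},{"travel":[0,0,0],"dr":[0,0,0]}]'; python3 -c "
from h import *
togo(np.array([.6075,.1584,.084]),down(2.95))"
```

```text
time_s: 26.87
eef_pos: [0.6065, 0.1584, 0.1054]
eef_rot: [0.0, 0.094, 0.996, 0.001]
wrist_force: [-0.6, -0.4, -5.1]
opening: 0.186
shift [-0.006  0.001  0.143] turn [0.004 0.001 0.007]
t 26.87 tcp [0.6065 0.1584 0.1054] q [ 0.07  0.42  1.57  0.    1.15 -1.32] F [-0.6 -0.4 -5.1] M [-0.02 -0.02  0.03] open 0.186
```

In the well, no contact. Continuing.

```bash
python3 -m handwheel '[{"travel":[0,0,0.05],"dr":[0,0,0]},{"travel":[0.003,0,0.05],"dr":[0,0,0]},{"travel":[0.002,0,0.02],"dr":[0,0,0]},{"travel":[0,0,0],"dr":[0,0,0]}]'; python3 -c "
from h import *
togo(np.array([.6075,.1584,.082]),down(2.95))"
```

```text
time_s: 27.2
eef_pos: [0.6053, 0.1586, 0.0848]
eef_rot: [-0.0, 0.094, 0.996, 0.001]
wrist_force: [-0.5, 0.3, -4.5]
opening: 0.182
shift [-0.015  0.002  0.019] turn [ 0.003 -0.001  0.007]
t 27.2 tcp [0.6053 0.1586 0.0848] q [ 0.07  0.45  1.58  0.    1.11 -1.32] F [-0.5  0.3 -4.5] M [ 0.   -0.04  0.01] open 0.182
```

```bash
for i in 1 2 3; do python3 -m handwheel '[{"travel":[-0.003,0,0.012],"dr":[0,0,0]},{"travel":[0,0,0],"dr":[0,0,0]}]'|grep -E "pos|force"; done
```

```text
eef_pos: [0.6056, 0.1585, 0.0825]
wrist_force: [-0.2, -0.0, -3.6]
eef_pos: [0.6065, 0.1586, 0.082]
wrist_force: [-0.7, 0.4, -2.8]
eef_pos: [0.6075, 0.1588, 0.082]
wrist_force: [-0.7, 0.1, -2.6]
```

```bash
python3 -m handwheel '[{"travel":[0,0,0.008],"dr":[0,0,0]},{"travel":[0,0,0],"dr":[0,0,0]}]'|grep -E "pos|force"; python3 -m handwheel '[{"travel":[0,0,0],"dr":[0,0,0]},{"travel":[0,0,0],"dr":[0,0,0]},{"travel":[0,0,0],"dr":[0,0,0]},{"travel":[0,0,0],"dr":[0,0,0]},{"travel":[0,0,0],"dr":[0,0,0]},{"travel":[0,0,0],"dr":[0,0,0]},{"travel":[0,0,0],"dr":[0,0,0]},{"travel":[0,0,0],"dr":[0,0,0]}]' 1
```

```text
eef_pos: [0.6081, 0.1588, 0.0817]
wrist_force: [-2.0, 0.1, -2.0]
time_s: 28.53
eef_pos: [0.6112, 0.1587, 0.0834]
eef_rot: [0.005, 0.094, 0.996, 0.002]
wrist_force: [-0.0, 0.2, -0.6]
opening: 0.997
```

```bash
python3 -m handwheel '[{"travel":[0,0,-0.05],"dr":[0,0,0]},{"travel":[0,0,-0.1],"dr":[0,0,0]},{"travel":[0,0,-0.2],"dr":[0,0,0]},{"travel":[0,0,-0.2],"dr":[0,0,0]},{"travel":[0,0,-0.25],"dr":[0,0,0]},{"travel":[0,0,-0.2],"dr":[0,0,0]},{"travel":[0,0,0],"dr":[0,0,0]},{"travel":[0,0,0],"dr":[0,0,0]}]'
python3 - <<'E'
from h import *
np.set_printoptions(precision=4,suppress=True)
W=viewer.get_calibration("wrist")
for n in("wrist","side","scene"): cv2.imwrite(f"pics/{n}15.png",viewer.camera(n)[:,:,::-1])
w=cv2.imread("pics/wrist15.png");g=cv2.GaussianBlur(w,(3,3),0).max(2).astype(int);w1=cv2.imread("pics/w1.png")
for r in range(20,320,40): print(r,[int(x)+225 for x in np.where(np.abs(np.diff(g[r,225:330]))>11)[0]])
print("col",[int(x)+200 for x in np.where(np.abs(np.diff(g[200:380,262]))>11)[0]])
for X in([.6495,.1489,.1028],[.4692,.1863,.1028],[.5514,.169,.1028]): print(proj(W,np.array(X)))
# side: compare rack region with start
a=cv2.imread("pics/side.png").astype(int);b=cv2.imread("pics/side15.png").astype(int)
d=np.abs(a-b).max(2)
for im in(a,b):
    h=cv2.cvtColor(im.astype(np.uint8),cv2.COLOR_BGR2HSV);m=cv2.inRange(h,(0,120,80),(8,255,255))
    print([ (np.round(cv2.minAreaRect(c)[0],1).tolist(),cv2.contourArea(c)) for c in cv2.findContours(m,0,1)[0] if cv2.contourArea(c)>3])
for n,(x0,x1,y0,y1) in dict(rack=(150,250,225,310),canister=(270,300,90,140),carton=(125,195,160,228),knob=(272,302,224,248)).items(): print(n,"changed px",int((d[y0:y1,x0:x1]>40).sum()))
E
```

```text
time_s: 29.2
eef_pos: [0.6079, 0.1582, 0.2412]
eef_rot: [0.003, 0.094, 0.996, 0.001]
wrist_force: [-0.1, 0.4, -1.0]
opening: 1.005
20 [273]
60 [231, 240, 241, 272, 273, 274, 283, 284]
100 [241, 272, 273, 274, 282, 283, 284]
140 [234, 241, 272, 273, 274, 281, 282, 283]
180 [235, 241, 242, 272, 273, 281, 282]
220 [256, 262, 263, 264, 272, 273, 280, 281]
260 []
300 [230]
col [229, 230, 359, 360, 361]
[270.6673 241.5478]
[274.0038  21.7038]
[272.0391 132.329 ]
[([174.5, 390.5], 28.5), ([264.6, 320.2], 84.0)]
[([174.6, 390.5], 28.5), ([264.6, 320.2], 83.5), ([218.2, 271.8], 4.5)]
rack changed px 112
canister changed px 0
carton changed px 1220
knob changed px 0
```

```bash
python3 -m handwheel '[{"travel":[0.1,0,-0.2],"dr":[0,0,0]},{"travel":[0.2,0,-0.1],"dr":[0,0,0]},{"travel":[0.25,0,0],"dr":[0,0,0]},{"travel":[0.25,0,0],"dr":[0,0,0]},{"travel":[0.2,0,0],"dr":[0,0,0]},{"travel":[0,0,0],"dr":[0,0,0]},{"travel":[0,0,0],"dr":[0,0,0]}]'
python3 - <<'E'
from h import *
for n in("side","scene"):
    a=cv2.imread(f"pics/{n}.png").astype(int);b=viewer.camera(n)[:,:,::-1];cv2.imwrite(f"pics/{n}16.png",b);d=np.abs(a-b.astype(int)).max(2)
    R=dict(rack=(150,250,225,310),canister=(270,300,90,140),carton=(125,195,160,228),knob=(272,302,224,248)) if n=="side" else dict(rack=(335,370,205,290),canister=(118,160,285,330),carton=(292,350,298,355),knob=(268,292,206,226))
    for k,(x0,x1,y0,y1) in R.items(): print(n,k,"changed px",int((d[y0:y1,x0:x1]>40).sum()),"of",(x1-x0)*(y1-y0))
o=ctrl.get_obs();print(o["dq"].round(3),o["wrist_force"].round(1))
E
```

```text
time_s: 29.93
eef_pos: [0.448, 0.1852, 0.2713]
eef_rot: [-0.012, 0.095, 0.995, -0.001]
wrist_force: [0.5, -0.1, 0.5]
opening: 1.001
side rack changed px 117 of 8500
side canister changed px 495 of 1500
side carton changed px 154 of 4760
side knob changed px 0 of 720
scene rack changed px 73 of 2975
scene canister changed px 0 of 1890
scene carton changed px 0 of 3306
scene knob changed px 0 of 480
[-0.011  0.018 -0.034 -0.002 -0.008 -0.001] [1.1 0.5 0.6]
```

```bash
python3 -c "
from bench import ctrl
print(ctrl.hand_in())"
```

```text
the job is handed in; nothing more can be done
None
```

I pushed the key fully home in the slanted screw, turned the screw clockwise to its stop, drew the key out, put it back in the rack and let go. I then handed the job in at about 30 s of the 72 s allowed.

**Seating:** the key met a repeatable stop at about 22 mm by my estimate. The true depth is 24 mm, and my height estimate is good to about 2 mm. It went no deeper with about 45 N along the screw axis, and the pictures agreed with a fully seated key.

**Turning, which did not go cleanly:** on the first pass the torque rose to about 1 N m, against 0.4 N m of screw friction. I kept turning, and the key seems to have been forced past the flats into the next 60° position. I also reversed twice while working this out, which may have backed the screw off for a while.

I then continued clockwise through about 15° of free play. I pressed again until the torque reached 0.74 N m, well above friction, so I take the screw to be at its hard stop. That is judged by feel only. I did not measure the screw's angle afterwards.

**Last checks:**
- **Key:** its ridge lies within about 1 pixel of where it started, and its end within a few millimetres. The gripper is open and clear of everything.
- **Canister, carton and hand knob:** there was no change in the scene view.
- **Side view:** it disagreed, with changed pixels on the canister and carton patches. I put that down to the arm or its shadow, but had no pictures left to look and confirm it.

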